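# Clear the rack-building board and stow the offcut tray

### The arm

A 7-joint arm with a two-finger parallel gripper is mounted at the origin on the work surface. World frame = base frame: x ahead of the robot, y to its left, z up, the work surface at z = 0. Lengths are in m, angles in rad, forces in N, time in s.
With the tool pointing down it reaches from about 0.425 to 0.925 m from the base axis. Payload 6.8 kg.
Tool frame: the origin (TCP) lies on the mounting face of the last link; the fingertips stand 173 mm ahead of it and the grasp point (between the pads) lies 155 mm ahead of it (grip_point_offset is the distance from the TCP to the grasp point, in m); x points along the fingers, z is the direction in which the jaws open and shut, and the axes are right-handed (so a half turn about x gives the same grasp; the last joint's range is limited). The gripper opens to 85 mm and grips with 20 to 120 N. Pads are 22 mm wide; open, the fingers measure 114 mm over their backs; the gripper's body (76 mm by 85 mm) begins 54 mm behind the grasp point. The pads swing forward as they close: fully open they stand 13 mm farther back than shut.
Start: joints at [-1.457, 0.477, 0.022, 1.555, -0.011, 1.109, -0.083], TCP at [0.148, 0.658, 0.405] pointing down, gripper open.
Joint ranges: [-2.96, 2.96], [-0.34, 2.1], [-1.41, 1.46], [0.24, 2.44], [-1.37, 4.51], [0.17, 1.92], [-2.96, 2.96]. Speed limits (rad/s): [2.39, 2.39, 3.14, 3.14, 3.14, 3.14, 3.14].

### API

Orientations are given as a rotation vector (axis times angle).
In Python, from bench import * gives the robot as it stands. The module is installed in compiled form; this text tells all that it offers.
- The arm moves only by the tool servo_tool, never from a script. Its argument "motion" is a list of rows, each a list of 5 numbers: the shift along the tool's x, y, z in m, then the turn about the tool's x in degrees, then the gripper command: -1 is fully open, 1 is shut, values between are in proportion. In form: [[dx, dy, dz, turn, fingers], ...]. A call has 1 to 8 rows; each row is the pose to reach, as a shift and turn from the pose measured when the call began, along the tool's axes at that moment; what a row does not reach only later rows make up. A row lasts 1/10 s, in which the tool goes at most 50 mm and 8.59 degrees, less where a joint would pass 70% of its speed; a pose out of reach is approached as far as the arm can. A call with a gripper value outside its range is refused whole. The fingers move at their own pace and stop on an object; "force" is the grip in N (left out, the last holds). Time passes only in rows, so rows that repeat a pose let the fingers close. It gives the time, the measured TCP pose, the force and the opening at its end, in the units of the state.
- get_obs(): the state, without advancing time (a new reading comes with each control period).
- grab_frame(name): name is "scene" or "top" or "wrist"; returns the picture (480x640x3 uint8, red, green, blue); there is no depth.
- camera_params(name): a dict with "mtx" (3x3 intrinsics, pixels), "world_to_cam" (4x4, takes a point from world to camera coordinates); the wrist camera has in their place "T_tool_cam" (4x4, takes a point from camera to tool coordinates, whose origin is the TCP and whose axes are the tool frame's). Camera axes: x right, y down, z forward; pixel columns grow to the right and rows downward; lengths in m; the calibration is good to about 2 mm. The wrist camera is an equidistant fisheye: a pixel r from the principal point sees the ray r / f radians off the axis. A picture is of the moment at which its call begins: read the wrist's pose just before it. camera_params takes no time and is no camera call.
- hand_in(): hands the job in, once; it reports no verdict.
The state is a dict: "clock": time; "joints": joint angles; "qvel": joint speeds; "tau": joint torques, N m; "tcp_pos": TCP position; "orientation": TCP orientation; "contact_force": force on the tool from outside, world axes, zero at the start; "moment": the same for the moment, N m; "grip_width": finger opening in m.
Only numpy, scipy, OpenCV 4.12 (cv2) and the standard library are available. Lean on these libraries where they do the work, as an engineer would, in place of code of your own. Each camera call takes 0.05 s, during which the arm holds its last target. There are 200 camera calls.

### The job

First take the tape measure and the drill battery out of the blue offcut tray and put both in the wooden tool caddy, then slide the empty tray along its track to the loading place beside the board (green stripe) and, with the squeegee, sweep every wooden offcut off the board into it; do not touch offcuts lying on the board with the fingers, though one that has fallen elsewhere may be picked up and put in the tray. Then stand the squeegee back on its mat, lengthwise, and slide the full tray back fully home against its stop (blue stripe), pushing it along its centre line since it jams when pushed off-centre. Leave the other things on the table alone.

Things in the scene. Friction and masses are not known exactly. Their poses are not given: they have to be found in the camera images.
- station: Fixed station, origin on the table at the middle of its tray track; x towards the board, y along the track (it may stand a few degrees turned). Track: aluminium plate 8 mm high, 108 mm wide (x), 540 mm long (y), with a straight groove 18 mm wide along x = 0. Its closed ends stop the tray with its centre at y = -160 mm (home, blue stripe) and y = +130 mm (loading place, green stripe).
- board_mid (a point): Centre of the top of the grey assembly board, 50 mm above the table, fixed to the station (same axes) at x = +177.5, y = +130 mm. The board reaches 107.5 mm to either side in x and 100 mm in y: its -x edge is open, over the loading place; dark fences 8 mm thick, 15 mm higher than the board, close its two y sides and its +x back.
- tray_centre (a point): Blue open tray, loose on the track, 120 (x) x 220 (y) x 36 mm high, walls and floor 5 mm; point at its centre, rim 44 mm above the table, axes as the station's; about 0.5 kg, slides with a few N. At the loading place it lies 10 mm from the board. Only a short rubber keel (30 mm long, 1 mm play each side) under its middle guides it in the groove, so it can turn about 4 degrees.
- plate_minus (a point): Middle of the outer face of the end plate on the tray's -y end, 28 mm above the table: an aluminium plate 88 mm wide (x), 26 mm high, 6 mm proud of the end wall, with a red mark at its middle. The plate floats sideways by 15 mm, so it does not steer: pushed more than about 20 mm off the red mark, the tray cocks and jams in its groove; pushed at the mark it runs freely and frees itself.
- plate_plus (a point): The same point of the like end plate on the tray's +y end.
- tape_centre (a point): Yellow tape measure with black round faces, 58 mm (its x) x 28 mm (its y) x 54 mm high, standing upright in the tray at the start, 0.16 kg; the point is its centre, 27 mm above its underside.
- battery_centre (a point): Black drill battery with an orange band and a grey top, 62 mm (its x) x 30 mm (its y) x 44 mm high (plus a thin 6 mm top tab), standing upright in the tray at the start, 0.22 kg; the point is its centre, 22 mm above its underside.
- caddy: Fixed open wooden tool caddy, 150 mm (x) x 100 mm (y) x 50 mm high, walls and floor 6 mm; origin at the centre of its underside on the table.
- mat: Fixed black rubber mat, the squeegee's parking place, 160 mm (x) x 60 mm (y) x 4 mm; origin at the centre of its underside on the table.
- squeegee_grip (a point): Bench squeegee standing on its blade on the mat: blade block 130 mm long (its x), 26 mm thick (its y), 30 mm high, and above its middle an upright red grip 36 mm (x) x 24 mm (y), reaching from 30 to 98 mm above the blade's lower edge; 0.18 kg. The point is on the grip's axis, 65 mm above the blade's lower edge; z points up the grip. Take it across the 24 mm.
- offcut1_centre (a point): Loose beech offcut, a block or L-shaped piece, about 34 x 28 mm and 26 mm high, 18 g, lying on the board at the start; the point is its centre. May be absent (None from the start).
- offcut2_centre (a point): Loose beech offcut, a block or L-shaped piece, about 34 x 28 mm and 26 mm high, 18 g, lying on the board at the start; the point is its centre. May be absent (None from the start).
- offcut3_centre (a point): Loose beech offcut, a block or L-shaped piece, about 34 x 28 mm and 26 mm high, 18 g, lying on the board at the start; the point is its centre. May be absent (None from the start).
- offcut4_centre (a point): Loose beech offcut, a block or L-shaped piece, about 34 x 28 mm and 26 mm high, 18 g, lying on the board at the start; the point is its centre. May be absent (None from the start).
- offcut5_centre (a point): Loose beech offcut, a block or L-shaped piece, about 34 x 28 mm and 26 mm high, 18 g, lying on the board at the start; the point is its centre. May be absent (None from the start).
- glue: Bystander, to be left alone: yellow glue bottle with orange cap, 54 mm across, 150 mm tall; origin at its underside.
- screws: Bystander, to be left alone: glass jar of screws, 68 mm across, 80 mm tall; origin at its underside.
- wine: Bystander, to be left alone: green wine bottle standing upright, 74 mm across, 290 mm tall; origin at its underside.
- mallet: Bystander, to be left alone: hammer lying on the table, 260 mm long; origin at its underside.
- clampbar: Bystander, to be left alone: steel bar clamp lying on the table, 200 mm long, with a red jaw 50 mm tall at one end; origin at its underside.
Mind the look-alikes: they are no part of the job. What is shaped like the part that bears offcut5_centre but turquoise is not meant.

How it is judged:
By the outcome, as a careful person would: the job done as asked, in the order asked, and still so for the second after the job is handed in, with the robot touching nothing.
Of offcut1, offcut2, offcut3, offcut4, offcut5 only 3 to 5 are there at a start; the rules pass over those that are not, and their reading is None.
At some moment in a run one of offcut1, offcut2, offcut3, offcut4, offcut5 may be knocked a few centimetres aside while the robot is not near it.
Once in a run the grip may slacken for a moment while it holds something.
It also fails if it takes over 192 s, if anything falls off the work surface, if the arm or the gripper's body presses on something with over 40 N, if the wrist force passes 120 N, or if a joint passes its speed limit or range.

## Working session

There is one attempt and no reset: what is moved stays moved. The work goes in short steps, Python scripts to look and compute and a tool call to move; the robot and the scene stay as the last step left them, time stands still between calls to the robot, and variables do not carry over. Pictures are saved under pics/ and viewed, about 12 in all and at most 16, crops included, and the job is handed in when it is done.

Besides the shell and the picture viewer there is one more tool, called after "Request:" as name(argument=value, ...), one argument or row to a line, values as JSON. servo_tool: Moves the arm, as the interface text tells. Its arguments: {"type":"object","properties":{"motion":{"type":"array","items":{"type":"array","items":{"type":"number"}}},"force":{"type":"number"}},"required":["motion"]}

```bash
mkdir -p pics; cat > h.py <<'E'
from bench import *
import numpy as np, cv2
from scipy.spatial.transform import Rotation as R
def save(name,fn,crop=None,scale=1):
    im=grab_frame(name)
    cv2.imwrite('pics/raw_'+fn,im[:,:,::-1])
    if crop: x0,y0,x1,y1=crop; im=im[y0:y1,x0:x1]
    if scale!=1: im=cv2.resize(im,None,fx=scale,fy=scale,interpolation=cv2.INTER_CUBIC)
    cv2.imwrite('pics/'+fn,im[:,:,::-1])
def px2w(name,uv,z):
    p=camera_params(name);K=np.array(p['mtx']);T=np.array(p['world_to_cam'])
    Ri=T[:3,:3].T;c=-Ri@T[:3,3]
    d=Ri@np.linalg.solve(K,[uv[0],uv[1],1]);return c+d*(z-c[2])/d[2]
def w2px(name,P):
    p=camera_params(name);K=np.array(p['mtx']);T=np.array(p['world_to_cam'])
    q=K@(T[:3,:3]@np.array(P)+T[:3,3]);return q[:2]/q[2]
E
python3 - <<'E'
from h import *
save('top','top0.png',scale=1.25); save('scene','scene0.png',scale=1.25)
o=get_obs();print(o);print(R.from_rotvec(o['orientation']).as_matrix().round(3))
for n in('top','scene','wrist'):print(n,camera_params(n))
E
```

```text
{'clock': 0.1, 'joints': array([-1.45712656,  0.47771921,  0.0223379 ,  1.55636233, -0.01154893,
        1.10930151, -0.08309226]), 'qvel': array([ 3.55414566e-04, -4.11148017e-04,  1.33282256e-03, -3.28458358e-03,
       -2.07514995e-03,  4.51374808e-05, -3.70815895e-04]), 'tau': array([ 3.19744962e-03, -5.97763252e+01,  1.61280792e+00, -2.81955403e+01,
        1.27540663e-02,  5.04436859e-03,  8.80970816e-06]), 'tcp_pos': array([0.14839657, 0.6582251 , 0.40381728]), 'orientation': array([-1.04540604,  1.30725329,  1.04357206]), 'contact_force': array([ 0.2155599 , -0.05028091, -0.41433995]), 'moment': array([ 0.02280768, -0.01597688, -0.08420419]), 'grip_width': 0.08555568761601538}
[[-0.    -0.976  0.22 ]
 [-0.002  0.22   0.976]
 [-1.    -0.    -0.002]]
top {'mtx': array([[444.98990708,   0.        , 323.40640029],
       [  0.        , 444.98990708, 236.82404622],
       [  0.        ,   0.        ,   1.        ]]), 'world_to_cam': array([[ 0.00840557, -0.99995358, -0.00471003, -0.02161222],
       [-0.99329013, -0.00780606, -0.11538536,  0.57976277],
       [ 0.11534324,  0.0056
[... 351 characters left out ...]
0.43064827, -0.63971009, -0.63664203, -0.2165469 ],
       [-0.35201893,  0.53047749, -0.77115258,  1.39721125],
       [ 0.        ,  0.        ,  0.        ,  1.        ]])}
wrist {'mtx': array([[371.64829954,   0.        , 313.95136039],
       [  0.        , 371.64829954, 233.86342909],
       [  0.        ,   0.        ,   1.        ]]), 'T_tool_cam': array([[ 1.09744606e-03, -3.22633567e-01,  9.46523310e-01,
         3.02568932e-02],
       [ 3.06058845e-04, -9.46523728e-01, -3.22634064e-01,
         8.26607865e-02],
       [ 9.99999351e-01,  6.43765313e-04, -9.40013877e-04,
         7.57114969e-05],
       [ 0.00000000e+00,  0.00000000e+00,  0.00000000e+00,
         1.00000000e+00]])}
```

View pics/top0.png

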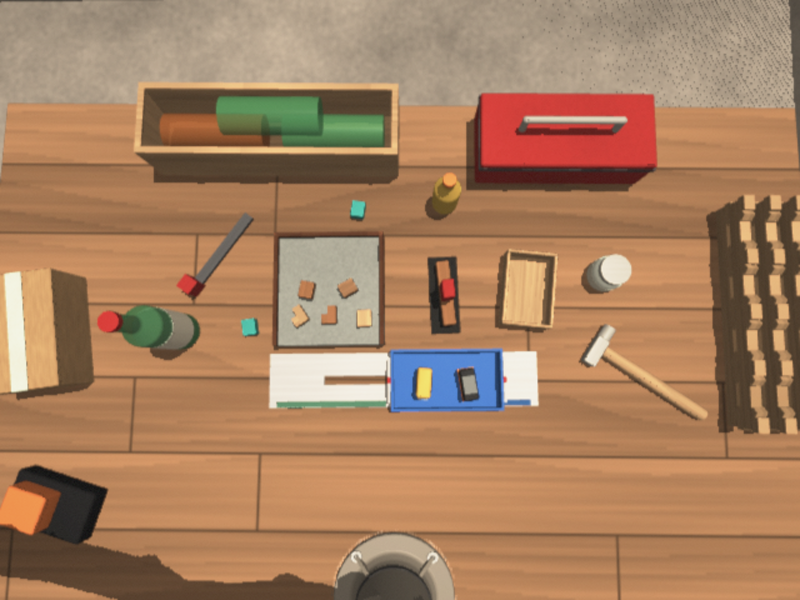

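View pics/scene0.png

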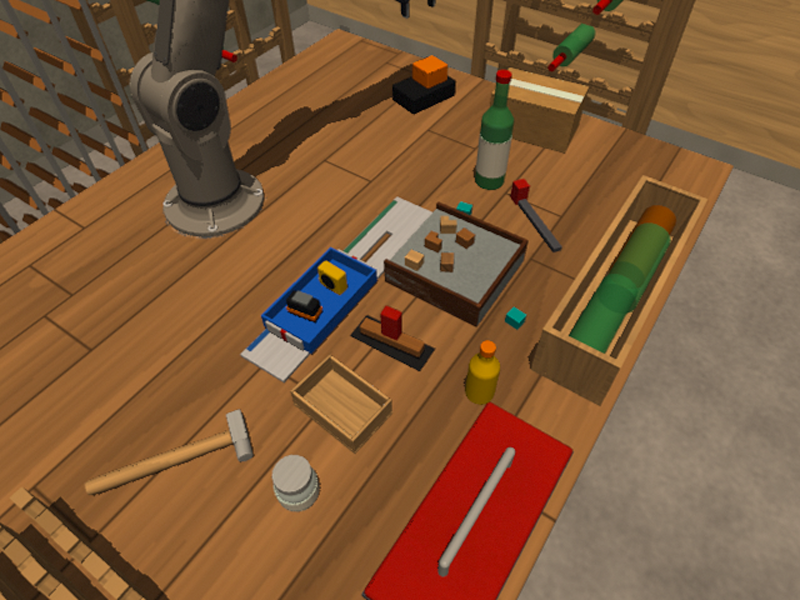

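Top view: five offcuts on the board (at about 306,290; 347,288; 300,316; 329,314; 364,318), and two turquoise look-alikes on the table (358,209; 249,327), which I leave alone. The tray is at home with tape (424,383) and battery (468,384). The squeegee is at 447,290 and the caddy at 527,289. I'll zoom in on the station area.

```bash
python3 - <<'E'
from h import *
im=cv2.imread('pics/raw_top0.png')[180:335,210:450]
cv2.imwrite('pics/c1.png',cv2.resize(im,None,fx=3.3,fy=3.3,interpolation=cv2.INTER_CUBIC))
E
```

```text
(no output)
```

View pics/c1.png

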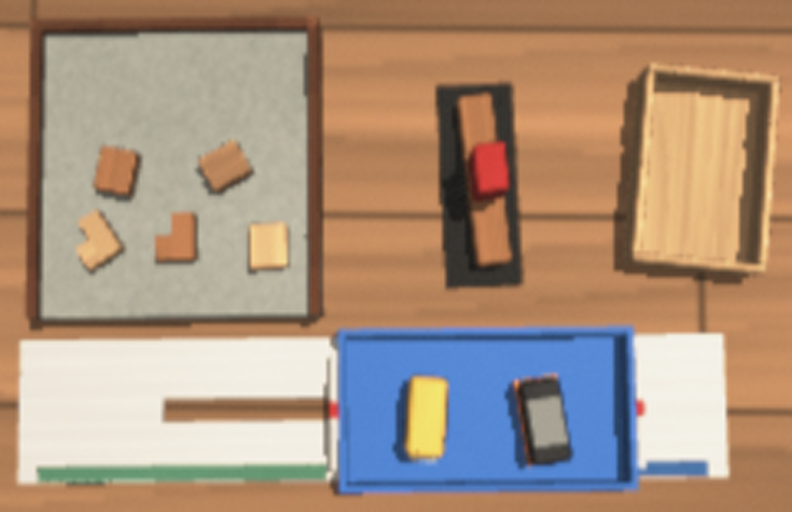

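```bash
cat >> h.py <<'E'
def c1(u,v,z): return px2w('top',(210+(u+.5)/3.3-.5,180+(v+.5)/3.3-.5),z)[:2]
E
python3 - <<'E'
from h import *
def g(n,pts,z):
    P=np.array([c1(*p,z) for p in pts]);print(n,P.round(4).tolist(),'mean',P.mean(0).round(4))
    return P
g('track',[(19,340),(724,334),(728,477),(18,485)],.008)
P=g('tray',[(337,330),(633,327),(636,487),(340,492)],.044)
for a,b in((0,1),(3,2)):d=P[a]-P[b];print('tray ydir deg from +y',np.degrees(np.arctan2(-d[0],d[1])))
g('fence',[(30,22),(322,18),(321,323),(30,325)],.065)
P=g('mat',[(437,87),(512,83),(522,285),(446,288)],.004)
d=P[0]-P[3];print('mat xaxis ang',np.degrees(np.arctan2(d[1],d[0])))
P=g('caddy',[(650,65),(777,75),(765,272),(633,262)],.05)
d=P[0]-P[3];print('caddy xaxis ang',np.degrees(np.arctan2(d[1],d[0])))
P=g('griptop',[(472,145),(506,142),(509,190),(475,196)],.102)
P=g('tape',[(412,378),(446,379),(439,459),(406,457)],.067)
d=P[0]-P[3];print('ang',np.degrees(np.arctan2(d[1],d[0])))
P=g('batt',[(521,380),(558,378),(570,460),(533,464)],.057)
d=P[1]-P[2];print('ang',np.degrees(np.arctan2(d[1],d[0])))
g('plate_minus red',[(641,408)],.04);g('plus red',[(334,410)],.04)
for p in [(117,170),(226,165),(102,240),(178,238),(268,245)]: g('off',[p],.074)
E
```

```text
track [[0.4635, 0.2565], [0.4726, -0.2855], [0.3645, -0.2864], [0.3538, 0.2533]] mean [ 0.4136 -0.0155]
tray [[0.4725, 0.0107], [0.4766, -0.2096], [0.3594, -0.2104], [0.3539, 0.0072]] mean [ 0.4156 -0.1005]
tray ydir deg from +y 1.0543615823864458
tray ydir deg from +y 1.4567825751400878
fence [[0.7, 0.2428], [0.7046, 0.024], [0.4771, 0.0219], [0.4739, 0.2348]] mean [0.5889 0.1309]
mat [[0.6642, -0.0645], [0.6679, -0.1235], [0.5092, -0.1309], [0.5064, -0.072]] mean [ 0.5869 -0.0977]
mat xaxis ang 2.7304382244782843
caddy [[0.6737, -0.2237], [0.6668, -0.3194], [0.5179, -0.3071], [0.5246, -0.2091]] mean [ 0.5958 -0.2648]
caddy xaxis ang -5.590328683164668
griptop [[0.604, -0.0862], [0.6063, -0.1105], [0.5718, -0.1126], [0.5673, -0.0883]] mean [ 0.5873 -0.0994]
tape [[0.4378, -0.0448], [0.4373, -0.0695], [0.38, -0.0646], [0.3812, -0.0408]] mean [ 0.4091 -0.055 ]
ang -4.060412812997193
batt [[0.4369, -0.1249], [0.4386, -0.152], [0.3794, -0.1604], [0.3763, -0.1335]] mean [ 0.4078 -0.1427]
ang 8.064111435523547
plate_minus red [[0.4168, -0.2155]] mean [ 0.4168 -0.2155]
plus red [[0.4134, 0.0124]] mean [0.4134 0.0124]
off [[0.5875, 0.1727]] mean [0.5875 0.1727]
off [[0.5919, 0.0927]] mean [0.5919 0.0927]
off [[0.5359, 0.1822]] mean [0.5359 0.1822]
off [[0.5378, 0.1267]] mean [0.5378 0.1267]
off [[0.5332, 0.0609]] mean [0.5332 0.0609]
```

```bash
cat >> h.py <<'E'
def pose(o=None):
    o=o or get_obs();T=np.eye(4);T[:3,:3]=R.from_rotvec(o['orientation']).as_matrix();T[:3,3]=o['tcp_pos'];return T
def head(T): return np.degrees(np.arctan2(T[1,2],T[0,2]))
def to(x,y,zgrip,hd=None):
    "shift/turn to bring grasp point to x,y,zgrip with jaw heading hd(deg)"
    T=pose();d=T[:3,:3].T@(np.array([x,y,zgrip+.155])-T[:3,3])
    t=0 if hd is None else (head(T)-hd+90)%180-90
    print('to',(x,y,zgrip,hd),'->',d.round(4).tolist(),round(t,2),'rows',np.linalg.norm(d)/.05, 'now grip',(T[:3,3]-[0,0,.155]).round(4),round(head(T),2))
def wsave(fn,crop=None,scale=1):
    T=pose();np.save('pics/'+fn+'.npy',T);save('wrist',fn,crop,scale)
def wpx(fn,uv,z):
    T=np.load('pics/'+fn+'.npy');p=camera_params('wrist');K=np.array(p['mtx'])
    a=np.array([uv[0]-K[0,2],uv[1]-K[1,2]]);r=np.hypot(*a);th=r/K[0,0]
    d=np.append(a/r*np.sin(th),np.cos(th));M=T@np.array(p['T_tool_cam']);d=M[:3,:3]@d;c=M[:3,3]
    return (c+d*(z-c[2])/d[2])[:2]
E
python3 -c "
from h import *
to(.33,.33,.25,86)
print([px2w('top',(u/1.25,v/1.25),z).round(3) for u,v,z in((110,321,.29),(444,180,.15))])"
```

```text
to (0.33, 0.33, 0.25, 86) -> [-0.0007, -0.2493, -0.2802] -8.71 rows 7.502344223522172 now grip [0.1484 0.6582 0.2488] 77.29
[array([0.508, 0.434, 0.29 ]), array([ 0.782, -0.089,  0.15 ])]
```

Request:
servo_tool(
  motion=[
    [0, -0.249, -0.28, -8.7, -1],
    [0, -0.249, -0.28, -8.7, -1],
    [0, -0.249, -0.28, -8.7, -1],
    [0, -0.249, -0.28, -8.7, -1],
    [0, -0.249, -0.28, -8.7, -1],
    [0, -0.249, -0.28, -8.7, -1],
    [0, -0.249, -0.28, -8.7, -1],
    [0, -0.249, -0.28, -8.7, -1],
  ],
)

```text
clock: 0.9
tcp_pos: [0.3315, 0.326, 0.404]
orientation: [-1.156, 1.246, 1.153]
contact_force: [0.1, 0.6, -0.0]
grip_width: 0.0854
```

Request:
servo_tool(
  motion=[
    [0.05, -0.107, -0.378, 0, 0],
    [0.05, -0.107, -0.378, 0, 0],
    [0.05, -0.107, -0.378, 0, 0],
    [0.05, -0.107, -0.378, 0, 0],
    [0.05, -0.107, -0.378, 0, 0],
    [0.05, -0.107, -0.378, 0, 0],
    [0.05, -0.107, -0.378, 0, 0],
    [0.05, -0.107, -0.378, 0, 0],
  ],
)

```text
clock: 1.7
tcp_pos: [0.4095, -0.0605, 0.3553]
orientation: [-1.156, 1.245, 1.153]
contact_force: [0.5, 0.9, -0.8]
grip_width: 0.0428
```

```bash
python3 -c "
from h import *
wsave('w1.png',scale=1.25)
to(.41,-.055,.12,86);print(get_obs()['joints'].round(3),get_obs()['grip_width'],get_obs()['clock'])"
```

```text
to (0.41, -0.055, 0.12, 86) -> [0.08, 0.0011, 0.0129] -0.68 rows 1.620525121539379 now grip [ 0.41   -0.0674  0.2001] 85.32
[-0.489  0.105  0.541  2.223 -0.065  0.828  1.582] 0.042584013143891784 1.75
```

View pics/w1.png

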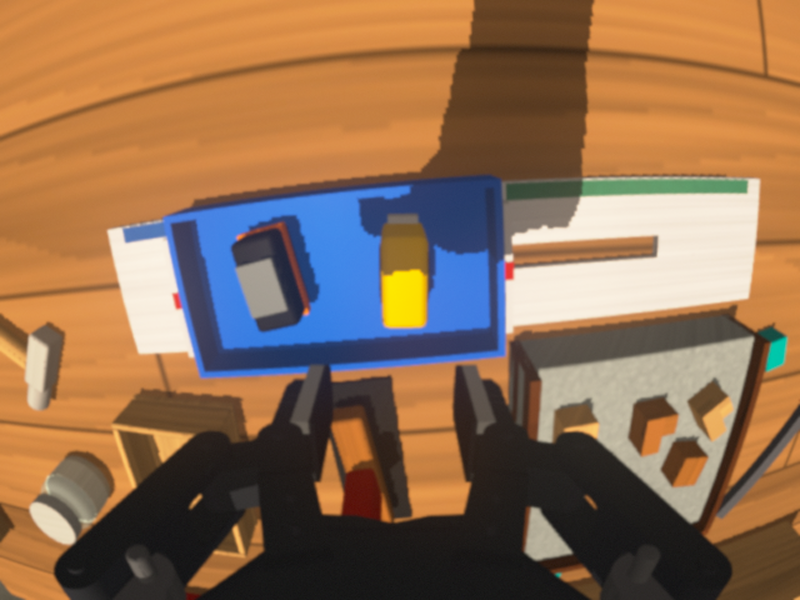

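```bash
python3 -c "
from h import *
def m(n,pts,z):
    P=np.array([wpx('w1.png',(u/1.25,v/1.25),z) for u,v in pts]);print(n,P.round(4).tolist(),P.mean(0).round(4));return P
m('tape',[(382,235),(427,235),(429,325),(383,327)],.067)
m('tapebottomfar',[(383,327),(429,325)],.067)
m('batt top',[(240,270),(272,258),(300,318),(262,330)],.057)
m('tray',[(165,215),(498,178),(504,355),(201,377)],.044)
m('caddy',[(115,428),(215,390)],.05)
m('red+',[(510,270)],.035);m('red-',[(177,300)],.035)
m('board edge -x',[(512,340),(745,318)],.05)
m('track',[(108,231),(760,180),(749,297)],.008)
m('offs',[(573,405),(653,415),(707,398),(687,455)],.076)
to(.409,-.055,.12,86);print(get_obs()['clock'])"
```

```text
tape [[0.3802, -0.0653], [0.3821, -0.0399], [0.4372, -0.0415], [0.4365, -0.0693]] [ 0.409 -0.054]
tapebottomfar [[0.4365, -0.0693], [0.4372, -0.0415]] [ 0.4369 -0.0554]
batt top [[0.3967, -0.1559], [0.3909, -0.1338], [0.4311, -0.1217], [0.4378, -0.1483]] [ 0.4141 -0.1399]
tray [[0.3577, -0.209], [0.3539, 0.0071], [0.4737, 0.0105], [0.4782, -0.2082]] [ 0.4158 -0.0999]
caddy [[0.5236, -0.3033], [0.4859, -0.1963]] [ 0.5047 -0.2498]
red+ [[0.4158, 0.016]] [0.4158 0.016 ]
red- [[0.4203, -0.2174]] [ 0.4203 -0.2174]
board edge -x [[0.4599, 0.0144], [0.4628, 0.2168]] [0.4613 0.1156]
track [[0.3672, -0.285], [0.3569, 0.2561], [0.4629, 0.2585]] [0.3957 0.0765]
offs [[0.4999, 0.0527], [0.5194, 0.1199], [0.5133, 0.1693], [0.5675, 0.1652]] [0.525  0.1268]
to (0.409, -0.055, 0.12, 86) -> [0.08, 0.0021, 0.0128] -0.68 rows 1.6206462180372532 now grip [ 0.41   -0.0674  0.2001] 85.32
1.75
```

Request:
servo_tool(
  motion=[
    [0.05, 0.002, 0.013, -0.7, 0.0],
    [0.1, 0.002, 0.013, -0.7, 0.0],
    [0.1, 0.002, 0.013, -0.7, 0.0],
    [0.13, 0.002, 0.013, -0.7, 0.0],
    [0.155, 0.002, 0.013, -0.7, 0.0],
    [0.155, 0.002, 0.013, -0.7, 0.0],
    [0.155, 0.002, 0.013, -0.7, 0.0],
    [0.155, 0.002, 0.013, -0.7, 0.0],
  ],
  force=60,
)

```text
clock: 2.55
tcp_pos: [0.4101, -0.0552, 0.202]
orientation: [-1.164, 1.242, 1.152]
contact_force: [0.3, -0.5, 0.7]
grip_width: 0.0428
```

```bash
python3 -c "
from h import *
to(.409,-.055,.045,86);o=get_obs();print(o['joints'].round(3),o['contact_force'],o['grip_width'])"
```

```text
to (0.409, -0.055, 0.045, 86) -> [0.002, 0.0011, 0.0002] 0.02 rows 0.045866576279709824 now grip [ 0.4101 -0.0552  0.047 ] 86.02
[-0.334  0.43   0.375  2.331 -0.363  0.428  1.844] [ 0.25349845 -0.48427046  0.71209005] 0.04276559014212315
```

Request:
servo_tool(
  motion=[
    [0, 0, 0, 0, 1],
    [0, 0, 0, 0, 1],
    [0, 0, 0, 0, 1],
    [0, 0, 0, 0, 1],
    [-0.05, 0, 0, 0, 1],
    [-0.1, 0, 0, 0, 1],
    [-0.12, 0, 0, 0, 1],
    [-0.12, 0, 0, 0, 1],
  ],
  force=60,
)

```text
clock: 3.35
tcp_pos: [0.4105, -0.0547, 0.3252]
orientation: [-1.166, 1.235, 1.148]
contact_force: [0.2, -1.3, -1.1]
grip_width: 0.0275
```

```bash
python3 -c "
from h import *
to(.559,-.2612,.16,84.4);print(get_obs()['contact_force'],get_obs()['grip_width'])"
```

```text
to (0.559, -0.2612, 0.16, 84.4) -> [0.0127, -0.1623, -0.1957] 1.63 rows 5.091219970974521 now grip [ 0.4105 -0.0547  0.1702] 86.03
[ 0.16003228 -1.34912827 -1.06510429] 0.027469380628215856
```

Request:
servo_tool(
  motion=[
    [0, -0.162, -0.196, 1.6, 1],
    [0, -0.162, -0.196, 1.6, 1],
    [0, -0.162, -0.196, 1.6, 1],
    [0, -0.162, -0.196, 1.6, 1],
    [0, -0.162, -0.196, 1.6, 1],
    [0, -0.162, -0.196, 1.6, 1],
    [0, -0.162, -0.196, 1.6, 1],
    [0, -0.162, -0.196, 1.6, 1],
  ],
)

```text
clock: 4.15
tcp_pos: [0.5578, -0.2604, 0.3264]
orientation: [-1.143, 1.247, 1.13]
contact_force: [-0.0, 1.1, -2.6]
grip_width: 0.0274
```

```bash
python3 -c "
from h import *
wsave('w2.png',scale=1.25)
to(.559,-.2612,.042,84.4);print(get_obs()['contact_force'],get_obs()['grip_width'])"
```

```text
to (0.559, -0.2612, 0.042, 84.4) -> [0.1297, 0.0, -0.001] 0.09 rows 2.5938388777835164 now grip [ 0.5578 -0.26    0.1717] 84.49
[-0.09646462  0.12889301 -1.71124241] 0.0275140402340199
```

View pics/w2.png

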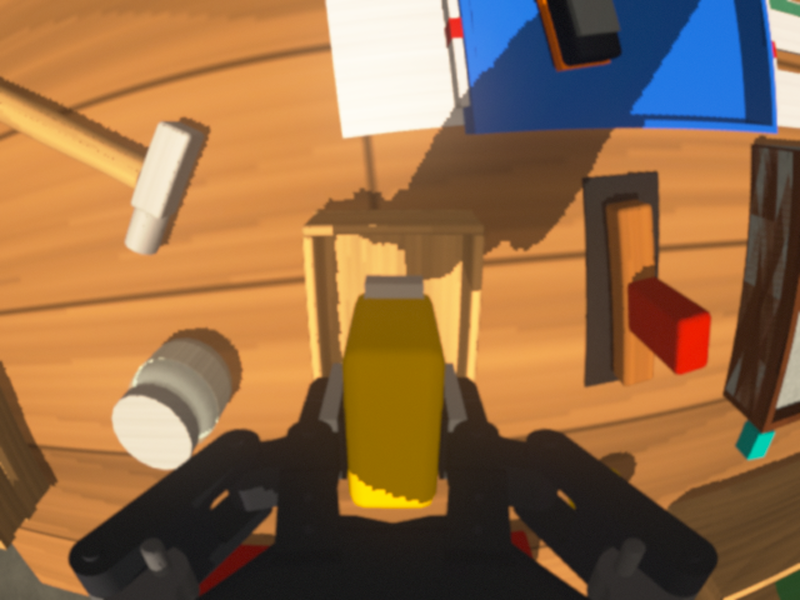

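```bash
python3 -c "
from h import *
for p in [(303,233),(483,233),(325,211),(474,211),(393,233),(393,225)]: print(p,wpx('w2.png',(p[0]/1.25,p[1]/1.25),.05).round(4))
for p in [(637,295),(705,325)]: print(wpx('w2.png',(p[0]/1.25,p[1]/1.25),.102).round(4))
M=np.array([.5958,-.2648]);a=np.radians(-5.6)
for s in(-75,-69):print(s,M+s/1000*np.array([np.cos(a),np.sin(a)]))"
```

```text
(303, 233) [ 0.5227 -0.3065]
(483, 233) [ 0.5322 -0.2088]
(325, 211) [ 0.5121 -0.2928]
(474, 211) [ 0.5196 -0.2131]
(393, 233) [ 0.5279 -0.2577]
(393, 225) [ 0.5235 -0.2572]
[ 0.5562 -0.1408]
[ 0.578  -0.0936]
-75 [ 0.52115795 -0.25748128]
-69 [ 0.52712931 -0.25806678]
```

Request:
servo_tool(
  motion=[
    [0.05, -0.005, -0.002, 0, 1],
    [0.09, -0.005, -0.002, 0, 1],
    [0.11, -0.005, -0.002, 0, 1],
    [0.129, -0.005, -0.002, 0, 1],
    [0.129, -0.005, -0.002, 0, 1],
    [0.129, -0.005, -0.002, 0, 1],
    [0.129, -0.005, -0.002, 0, 0],
    [0.129, -0.005, -0.002, 0, 0],
  ],
)

```text
clock: 5.0
tcp_pos: [0.564, -0.2622, 0.1983]
orientation: [-1.144, 1.246, 1.13]
contact_force: [0.1, 0.1, 1.5]
grip_width: 0.0428
```

Request:
servo_tool(
  motion=[
    [0, 0, 0, 0, 0],
    [0, 0, 0, 0, 0],
    [-0.05, 0, 0, 0, 0],
    [-0.1, 0, 0, 0, 0],
    [-0.14, 0, 0, 0, 0],
    [-0.14, 0, 0, 0, 0],
    [-0.14, 0, 0, 0, 0],
  ],
)

```text
clock: 5.7
tcp_pos: [0.5626, -0.262, 0.3393]
orientation: [-1.146, 1.244, 1.129]
contact_force: [-0.7, 1.1, -1.1]
grip_width: 0.0425
```

```bash
python3 -c "
from h import *
to(.409,-.142,.16,98);print(get_obs()['contact_force'],get_obs()['grip_width'])"
```

```text
to (0.409, -0.142, 0.16, 98) -> [0.0221, 0.1646, 0.1048] -13.46 rows 3.928623820371194 now grip [ 0.5626 -0.262   0.1843] 84.54
[-0.74777388  1.1242408  -1.14772669] 0.04249829760473394
```

Request:
servo_tool(
  motion=[
    [0, 0.165, 0.105, -13.5, 0.15],
    [0, 0.165, 0.105, -13.5, 0.15],
    [0, 0.165, 0.105, -13.5, -0.15],
    [0, 0.165, 0.105, -13.5, -0.15],
    [0, 0.165, 0.105, -13.5, -0.15],
    [0, 0.165, 0.105, -13.5, -0.15],
    [0, 0.165, 0.105, -13.5, -0.15],
  ],
)

```text
clock: 6.4
tcp_pos: [0.4091, -0.142, 0.3369]
orientation: [-1.32, 1.132, 1.3]
contact_force: [0.2, 0.1, 0.3]
grip_width: 0.049
```

```bash
python3 -c "
from h import *
wsave('w3.png',scale=1.25)
to(.409,-.142,.042,98);print(get_obs()['contact_force'],get_obs()['grip_width'])"
```

```text
to (0.409, -0.142, 0.042, 98) -> [0.14, 0.002, 0.0009] 0.01 rows 2.7994655220617135 now grip [ 0.4093 -0.1422  0.182 ] 98.01
[0.89519626 0.04259971 0.70214262] 0.04904990556108376
```

View pics/w3.png

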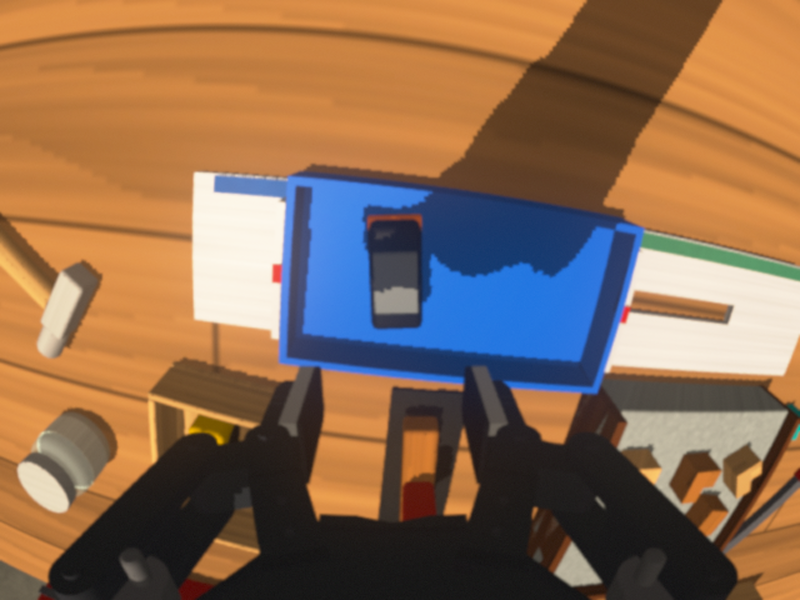

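Battery upright in the tray at (396,270), lined up with the jaws; tape visible in the caddy (212,430).

Request:
servo_tool(
  motion=[
    [0.05, 0.001, 0.002, 0, -0.15],
    [0.1, 0.001, 0.002, 0, -0.15],
    [0.125, 0.001, 0.002, 0, -0.15],
    [0.14, 0.001, 0.002, 0, -0.15],
    [0.14, 0.001, 0.002, 0, -0.15],
    [0.14, 0.001, 0.002, 0, 1],
    [0.14, 0.001, 0.002, 0, 1],
    [0.14, 0.001, 0.002, 0, 1],
  ],
  force=70,
)

```text
clock: 7.25
tcp_pos: [0.4103, -0.1409, 0.1977]
orientation: [-1.321, 1.132, 1.298]
contact_force: [1.1, -0.7, -2.1]
grip_width: 0.0292
```

Request:
servo_tool(
  motion=[
    [0, 0, 0, 0, 1],
    [0, 0, 0, 0, 1],
    [-0.05, 0, 0, 0, 1],
    [-0.1, 0, 0, 0, 1],
    [-0.13, 0, 0, 0, 1],
    [-0.13, 0, 0, 0, 1],
    [-0.13, 0, 0, 0, 1],
  ],
)

```text
clock: 7.95
tcp_pos: [0.4083, -0.1401, 0.3279]
orientation: [-1.322, 1.13, 1.298]
contact_force: [-0.5, -0.3, -2.9]
grip_width: 0.0292
```

```bash
python3 -c "
from h import *
to(.632,-.2684,.16,84.4);print(get_obs()['contact_force'],get_obs()['grip_width'])"
```

```text
to (0.632, -0.2684, 0.16, 84.4) -> [0.0168, -0.2033, -0.1583] 13.66 rows 5.163830981677684 now grip [ 0.4083 -0.1401  0.1729] 98.06
[-0.45796747 -0.32096816 -2.91611521] 0.029154873184740443
```

Request:
servo_tool(
  motion=[
    [0, -0.203, -0.158, 13.7, 1],
    [0, -0.203, -0.158, 13.7, 1],
    [0, -0.203, -0.158, 13.7, 1],
    [0, -0.203, -0.158, 13.7, 1],
    [0, -0.203, -0.158, 13.7, 1],
    [0, -0.203, -0.158, 13.7, 1],
    [0, -0.203, -0.158, 13.7, 1],
    [0, -0.203, -0.158, 13.7, 1],
  ],
)

```text
clock: 8.75
tcp_pos: [0.6301, -0.2678, 0.3295]
orientation: [-1.142, 1.245, 1.127]
contact_force: [-0.4, 0.6, -1.7]
grip_width: 0.0291
```

```bash
python3 -c "
from h import *
wsave('w4.png',scale=1.25)
to(.632,-.2684,.037,84.4);print(get_obs()['contact_force'],get_obs()['grip_width'])"
```

```text
to (0.632, -0.2684, 0.037, 84.4) -> [0.1382, -0.0002, -0.0008] -0.07 rows 2.764163548325465 now grip [ 0.63   -0.2676  0.1752] 84.33
[-0.71773698 -0.23449616 -2.65574636] 0.028990351585445568
```

View pics/w4.png

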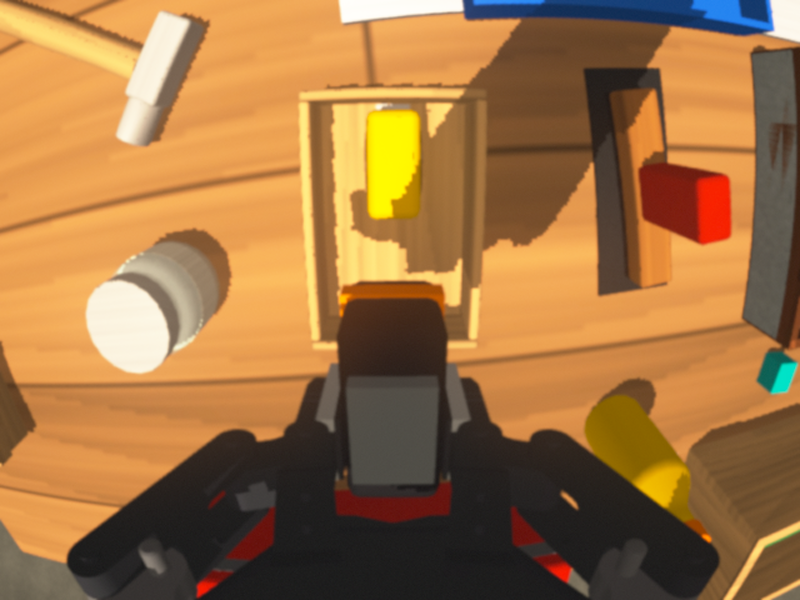

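```bash
python3 -c "
from h import *
f=lambda u,v,z:wpx('w4.png',(u/1.25,v/1.25),z).round(4)
print('tape +x',f(394,218,.058),'-x',f(394,112,.06),'caddy out -x',f(393,93,.05),'+x out',f(460,347,.05),f(313,347,.05),'in',f(320,340,.05))
print('batt -x face',f(392,283,.155),f(392,300,.155))"
```

```text
tape +x [ 0.5919 -0.2632] -x [ 0.537  -0.2578] caddy out -x [ 0.5263 -0.2573] +x out [ 0.6743 -0.2316] [ 0.6657 -0.3193] in [ 0.6615 -0.3143]
batt -x face [ 0.5955 -0.2645] [ 0.6014 -0.2651]
```

Request:
servo_tool(
  motion=[
    [0.05, 0.001, 0, 0, 1],
    [0.09, 0.001, 0, 0, 1],
    [0.11, 0.001, 0, 0, 1],
    [0.125, 0.001, 0, 0, 1],
    [0.137, 0.001, 0, 0, 1],
    [0.137, 0.001, 0, 0, 1],
    [0.137, 0.001, 0, 0, 1],
    [0.137, 0.001, 0, 0, 1],
  ],
)

```text
clock: 9.6
tcp_pos: [0.6313, -0.2679, 0.1947]
orientation: [-1.144, 1.243, 1.124]
contact_force: [1.0, 0.1, -2.5]
grip_width: 0.0294
```

Request:
servo_tool(
  motion=[
    [0, 0, 0, 0, -0.1],
    [0, 0, 0, 0, -0.1],
    [0, 0, 0, 0, -0.1],
    [-0.05, 0, 0, 0, -0.1],
    [-0.1, 0, 0, 0, -0.1],
    [-0.15, 0, 0, 0, -0.1],
    [-0.2, 0, 0, 0, -0.1],
    [-0.2, 0, 0, 0, -0.1],
  ],
)

```text
clock: 10.4
tcp_pos: [0.6293, -0.2697, 0.4032]
orientation: [-1.152, 1.237, 1.113]
contact_force: [0.7, -0.7, 0.4]
grip_width: 0.0467
```

```bash
python3 -c "
from h import *
to(.4165,-.26,.24,91.1);print(get_obs()['contact_force'],get_obs()['grip_width'])"
```

```text
to (0.4165, -0.26, 0.24, 91.1) -> [0.0022, 0.2129, -0.0115] -6.82 rows 4.264468534936344 now grip [ 0.6293 -0.2697  0.2482] 84.28
[ 0.68731649 -0.72057106  0.4417435 ] 0.0466501456419978
```

Request:
servo_tool(
  motion=[
    [0, 0.211, -0.014, -6.8, 1],
    [0, 0.211, -0.014, -6.8, 1],
    [0, 0.211, -0.014, -6.8, 1],
    [0, 0.211, -0.014, -6.8, 1],
    [0, 0.211, -0.014, -6.8, 1],
    [0, 0.211, -0.014, -6.8, 1],
    [0, 0.211, -0.014, -6.8, 1],
  ],
)

```text
clock: 11.1
tcp_pos: [0.4194, -0.2624, 0.3977]
orientation: [-1.243, 1.182, 1.198]
contact_force: [1.1, -0.5, 0.4]
grip_width: -0.0002
```

```bash
python3 -c "
from h import *
wsave('w5.png',scale=1.25)
to(.4186,-.262,.038,91.1);print(get_obs()['contact_force'],get_obs()['grip_width'])"
```

```text
to (0.4186, -0.262, 0.038, 91.1) -> [0.2044, 0.0072, 0.0019] 0.06 rows 4.090970995315408 now grip [ 0.4198 -0.2624  0.2425] 91.16
[0.8502699  0.24687493 0.28537774] -5.093858126961336e-05
```

View pics/w5.png

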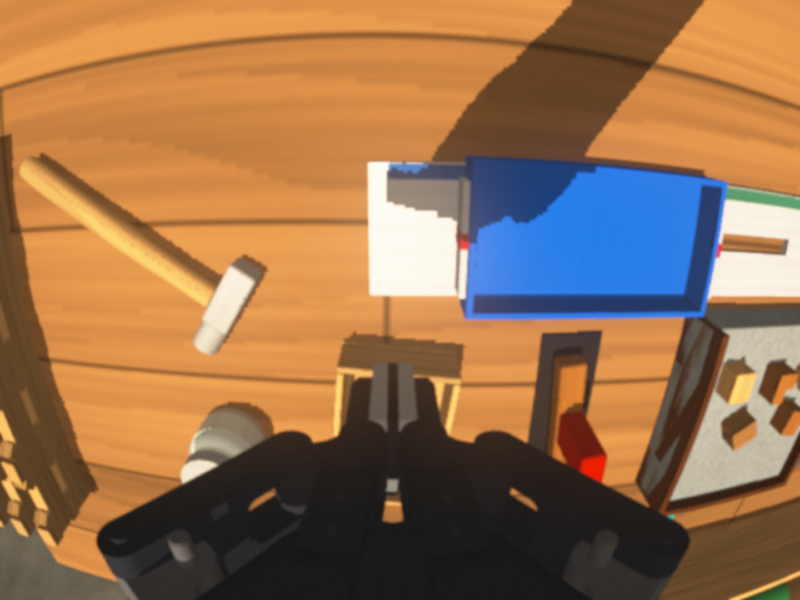

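```bash
cat >> h.py <<'E'
def to(x,y,zgrip,hd=None):
    T=pose();g=T[:3,3]+.155*T[:3,0];d=T[:3,:3].T@(np.array([x,y,zgrip])-g)
    t=0 if hd is None else (head(T)-hd+90)%180-90
    o=get_obs()
    print('to',(x,y,zgrip,hd),'->',d.round(4).tolist(),round(t,2),'rows',round(np.linalg.norm(d)/.05,1),'now grip',g.round(4),round(head(T),2),'xtool',T[:3,0].round(3),'F',np.round(o['contact_force'],1),'w',round(o['grip_width'],4),'t',o['clock'])
E
python3 -c "
from h import *
f=lambda u,v,z:wpx('w5.png',(u/1.25,v/1.25),z).round(4)
print(f(463,244,.038),f(719,250,.038))
to(.4186,-.262,.038,91.1)"
```

```text
[ 0.4213 -0.2137] [0.4144 0.0179]
to (0.4186, -0.262, 0.038, 91.1) -> [0.2043, 0.0118, 0.003] 0.06 rows 4.1 now grip [ 0.4244 -0.2634  0.2426] 91.16 xtool [ 0.03  -0.007 -1.   ] F [0.9 0.2 0.3] w -0.0001 t 11.15
```

Request:
servo_tool(
  motion=[
    [0.05, 0.01, 0.003, 0, 1],
    [0.1, 0.01, 0.003, 0, 1],
    [0.15, 0.01, 0.003, 0, 1],
    [0.19, 0.01, 0.003, 0, 1],
    [0.204, 0.01, 0.003, 0, 1],
    [0.204, 0.01, 0.003, 0, 1],
    [0.204, 0.01, 0.003, 0, 1],
  ],
)

```text
clock: 11.85
tcp_pos: [0.4168, -0.2615, 0.1943]
orientation: [-1.245, 1.182, 1.198]
contact_force: [0.1, -1.2, 0.6]
grip_width: -0.0001
```

```bash
python3 -c "
from h import *
to(.418,-.22,.038,91.1);to(.414,-.01,.038,91.1)"
```

```text
to (0.418, -0.22, 0.038, 91.1) -> [0.0009, 0.0028, 0.0428] 0.07 rows 0.9 now grip [ 0.4216 -0.2627  0.0394] 91.17 xtool [ 0.031 -0.008 -0.999] F [ 0.1 -1.2  0.6] w -0.0001 t 11.85
to (0.414, -0.01, 0.038, 91.1) -> [-0.0008, 0.0025, 0.2528] 0.07 rows 5.1 now grip [ 0.4216 -0.2627  0.0394] 91.17 xtool [ 0.031 -0.008 -0.999] F [ 0.1 -1.2  0.6] w -0.0001 t 11.85
```

Request:
servo_tool(
  motion=[
    [0, 0.002, 0.025, 0, 1],
    [0, 0.002, 0.045, 0, 1],
    [0, 0.002, 0.07, 0, 1],
    [0, 0.002, 0.095, 0, 1],
    [0, 0.002, 0.12, 0, 1],
    [0, 0.002, 0.145, 0, 1],
    [0, 0.002, 0.17, 0, 1],
    [0, 0.002, 0.19, 0, 1],
  ],
)

```text
clock: 12.65
tcp_pos: [0.413, -0.0717, 0.1953]
orientation: [-1.248, 1.178, 1.19]
contact_force: [0.3, -7.8, 5.1]
grip_width: 0.0002
```

```bash
python3 -c "
from h import *
save('top','top1.png',(180,180,450,335),2.9)
to(.414,-.01,.038,91.1)"
```

```text
to (0.414, -0.01, 0.038, 91.1) -> [0.0014, 0.0032, 0.0597] 0.23 rows 1.2 now grip [ 0.4185 -0.0696  0.0399] 91.33 xtool [ 0.037 -0.006 -0.999] F [-0.2  3.5 -0. ] w -0.0001 t 12.7
```

View pics/top1.png

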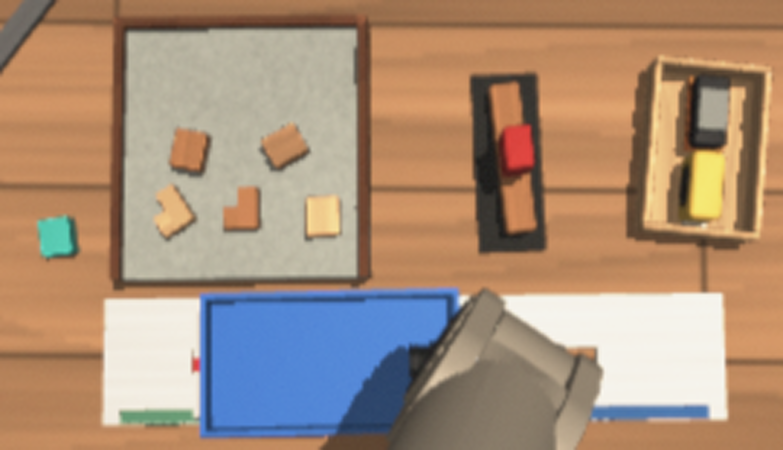

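Request:
servo_tool(
  motion=[
    [0.001, 0.003, 0.02, 0, 1],
    [0.001, 0.003, 0.035, 0, 1],
    [0.001, 0.003, 0.05, 0, 1],
    [0.001, 0.003, 0.06, 0, 1],
    [0.001, 0.003, 0.066, 0, 1],
    [0.001, 0.003, 0.066, 0, 1],
  ],
)

```text
clock: 13.3
tcp_pos: [0.4094, -0.0026, 0.1946]
orientation: [-1.25, 1.172, 1.194]
contact_force: [0.5, -0.8, -0.1]
grip_width: 0.0001
```

```bash
python3 -c "
from h import *
save('top','top2.png')
to(.414,0,.038,91.1)"
```

```text
to (0.414, 0, 0.038, 91.1) -> [0.0014, 0.0012, 0.0035] 0.26 rows 0.1 now grip [ 0.4152 -0.0034  0.0395] 91.36 xtool [ 0.039 -0.005 -0.999] F [ 0.8 -0.2  0.4] w -0.0004 t 13.35
```

Request:
servo_tool(
  motion=[
    [0, 0, 0.003, 0, 1],
    [0, 0, 0.006, 0, 1],
    [0, 0, 0.009, 0, 1],
    [0, 0, 0.009, 0, 1],
  ],
)

```text
clock: 13.75
tcp_pos: [0.4093, 0.0033, 0.1948]
orientation: [-1.25, 1.175, 1.187]
contact_force: [0.3, -15.6, 6.2]
grip_width: 0.0001
```

Request:
servo_tool(
  motion=[
    [0, 0, 0.003, 0, 1],
    [0, 0, 0.006, 0, 1],
    [0, 0, 0.006, 0, 1],
    [0, 0, 0.006, 0, 1],
  ],
)

```text
clock: 14.15
tcp_pos: [0.4091, 0.0047, 0.195]
orientation: [-1.252, 1.181, 1.177]
contact_force: [0.2, -22.5, 2.7]
grip_width: 0.0001
```

```bash
python3 -c "
from h import *
to(.414,0,.038,91.1)
im=grab_frame('top')[270:340,210:350]
b=(im[:,:,2].astype(int)-im[:,:,0]>70);v,u=np.nonzero(b);print(u.min()+210,u.max()+210,v.min()+270,v.max()+270)
print(px2w('top',(u.min()+209.5,300),.044),px2w('top',(u.max()+210.5,300),.044))"
```

```text
to (0.414, 0, 0.038, 91.1) -> [0.0021, 0.0024, -0.0022] -0.38 rows 0.1 now grip [0.4162 0.0022 0.0402] 90.72 xtool [ 0.046 -0.016 -0.999] F [  0.2 -22.5   2.7] w 0.0001 t 14.15
218 349 280 330
[0.42099397 0.24095743 0.044     ] [ 0.42374772 -0.08204236  0.044     ]
```

Request:
servo_tool(
  motion=[
    [0, 0, -0.02, 0, 1],
    [0, 0, -0.03, 0, 1],
    [-0.05, 0, -0.03, 0, 1],
    [-0.1, 0, -0.03, 0, 1],
    [-0.15, 0, -0.03, 0, 1],
    [-0.2, 0, -0.03, 0, 0],
    [-0.2, 0, -0.03, 0, 0],
    [-0.2, 0, -0.03, 0, 0],
  ],
)

```text
clock: 15.0
tcp_pos: [0.4005, -0.0213, 0.3965]
orientation: [-1.251, 1.173, 1.18]
contact_force: [0.1, 0.6, 0.8]
grip_width: 0.0419
```

```bash
python3 -c "
from h import *
to(.56,-.1,.24,92.7);print(get_obs()['joints'].round(2))"
```

```text
to (0.56, -0.1, 0.24, 92.7) -> [0.0098, -0.1504, -0.0795] -1.8 rows 3.4 now grip [ 0.408  -0.0228  0.2417] 90.9 xtool [ 0.049 -0.009 -0.999] F [0.1 0.6 0.8] w 0.0419 t 15.0
[-1.12 -0.07  1.01  2.23  0.1   0.9   1.42]
```

Request:
servo_tool(
  motion=[
    [0, -0.15, -0.08, -1.8, 0],
    [0, -0.15, -0.08, -1.8, 0],
    [0, -0.15, -0.08, -1.8, 0],
    [0, -0.15, -0.08, -1.8, 0],
    [0, -0.15, -0.08, -1.8, 0],
    [0, -0.15, -0.08, -1.8, 0],
  ],
)

```text
clock: 15.6
tcp_pos: [0.5517, -0.1002, 0.4012]
orientation: [-1.271, 1.167, 1.203]
contact_force: [-2.1, -0.2, 0.3]
grip_width: 0.0427
```

```bash
python3 -c "
from h import *
wsave('w6.png',scale=1.25)
to(.587,-.099,.069,92.7);print(get_obs()['joints'].round(2))"
```

```text
to (0.587, -0.099, 0.069, 92.7) -> [0.1789, -0.0219, 0.003] -0.11 rows 3.6 now grip [ 0.5576 -0.101   0.2468] 92.59 xtool [ 0.043 -0.011 -0.999] F [-0.1  0.2  0.2] w 0.0425 t 15.65
[-0.7   0.42  1.    1.9  -0.42  1.    2.1 ]
```

View pics/w6.png

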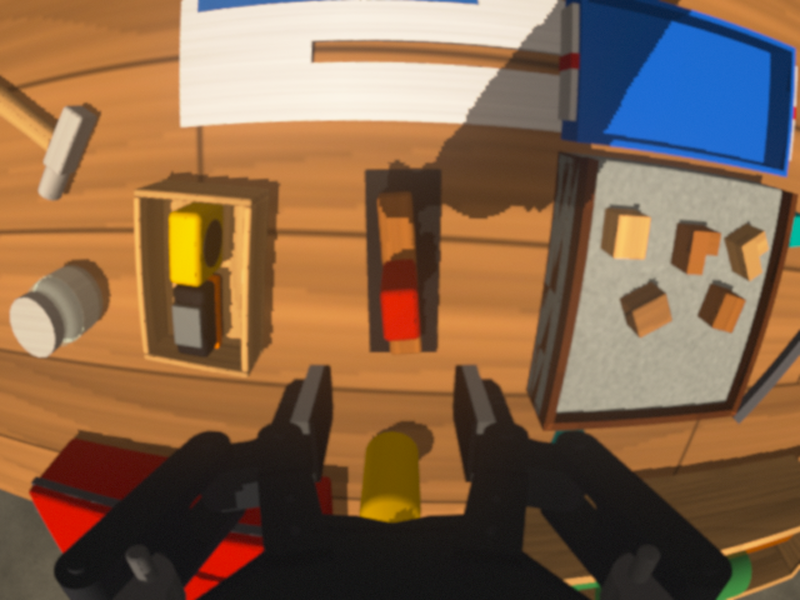

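```bash
python3 -c "
from h import *
f=lambda u,v,z:wpx('w6.png',(u/1.25,v/1.25),z)
P=np.array([f(384,280,.102),f(416,277,.102),f(419,337,.102),f(386,340,.102)]);print(P.round(4),P.mean(0))
a=f(379,194,.034);b=f(410,192,.034);c=f(419,352,.034);d=f(390,353,.034);print(a,b,c,d,(a+b+c+d)/4,np.degrees(np.arctan2(*((c-b)[::-1]))),np.degrees(np.arctan2(*((d-a)[::-1]))))
m=[f(367,170,.004),f(440,170,.004),f(437,352,.004),f(370,352,.004)];print('mat',np.round(m,4).tolist(),np.mean(m,0))"
```

```text
[[ 0.5658 -0.1096]
 [ 0.5629 -0.0903]
 [ 0.6033 -0.0858]
 [ 0.6065 -0.1068]] [ 0.58462707 -0.09809515]
[ 0.52436753 -0.11704652] [ 0.52184443 -0.09477234] [ 0.65099583 -0.08008865] [ 0.65311058 -0.10366313] [ 0.58757959 -0.09889266] 6.486308721663708 5.934823243219615
mat [[0.5105, -0.1283], [0.5076, -0.0714], [0.6665, -0.0619], [0.6695, -0.1214]] [ 0.58852115 -0.09575156]
```

```bash
python3 -c "
from h import *
to(.587,-.0985,.07,96.2)"
```

```text
to (0.587, -0.0985, 0.07, 96.2) -> [0.1779, -0.0219, 0.0035] -3.61 rows 3.6 now grip [ 0.5576 -0.101   0.2468] 92.59 xtool [ 0.043 -0.011 -0.999] F [-0.1  0.2  0.2] w 0.0425 t 15.65
```

Request:
servo_tool(
  motion=[
    [0.04, -0.022, 0.004, -3.6, 0],
    [0.08, -0.022, 0.004, -3.6, 0],
    [0.12, -0.022, 0.004, -3.6, 0],
    [0.16, -0.022, 0.004, -3.6, 0],
    [0.178, -0.022, 0.004, -3.6, 0],
    [0.178, -0.022, 0.004, -3.6, 0],
    [0.178, -0.022, 0.004, -3.6, 0],
    [0.178, -0.022, 0.004, -3.6, 0],
  ],
)

```text
clock: 16.45
tcp_pos: [0.581, -0.0964, 0.2267]
orientation: [-1.32, 1.132, 1.248]
contact_force: [0.2, 0.3, 1.1]
grip_width: 0.0425
```

```bash
python3 -c "
from h import *
to(.587,-.0985,.069,96.2)"
```

```text
to (0.587, -0.0985, 0.069, 96.2) -> [0.0029, 0.0013, -0.0002] -0.01 rows 0.1 now grip [ 0.5882 -0.0981  0.0719] 96.19 xtool [ 0.046 -0.011 -0.999] F [0.2 0.3 1.1] w 0.0425 t 16.45
```

Request:
servo_tool(
  motion=[
    [0.002, 0, 0, 0, 1],
    [0.002, 0, 0, 0, 1],
    [0.002, 0, 0, 0, 1],
    [0.002, 0, 0, 0, 1],
    [-0.03, 0, 0, 0, 1],
    [-0.08, 0, 0, 0, 1],
    [-0.12, 0, 0, 0, 1],
    [-0.12, 0, 0, 0, 1],
  ],
  force=110,
)

```text
clock: 17.25
tcp_pos: [0.5769, -0.0963, 0.3524]
orientation: [-1.324, 1.126, 1.239]
contact_force: [1.4, -0.8, -2.0]
grip_width: 0.0229
```

```bash
python3 -c "
from h import *
to(.652,.165,.2,1.1);print(get_obs()['joints'].round(2))"
```

```text
to (0.652, 0.165, 0.2, 1.1) -> [-0.0016, -0.0944, 0.2544] -84.96 rows 5.4 now grip [ 0.5856 -0.098   0.1977] 96.14 xtool [ 0.056 -0.011 -0.998] F [ 1.4 -0.8 -2. ] w 0.0229 t 17.25
[-0.61  0.51  0.91  1.89 -0.51  0.92  2.21]
```

Request:
servo_tool(
  motion=[
    [0, -0.05, 0.04, 8, 1],
    [0, -0.094, 0.08, 16, 1],
    [0, -0.094, 0.12, 24, 1],
    [0, -0.094, 0.16, 32, 1],
    [0, -0.094, 0.2, 40, 1],
    [0, -0.094, 0.254, 47, 1],
    [0, -0.094, 0.254, 47, 1],
    [0, -0.094, 0.254, 47, 1],
  ],
)

```text
clock: 18.05
tcp_pos: [0.6425, 0.1695, 0.3519]
orientation: [-0.697, 1.418, 0.644]
contact_force: [0.4, -0.8, -1.2]
grip_width: 0.0229
```

Request:
servo_tool(
  motion=[
    [0, 0, 0, 8, 1],
    [0, 0, 0, 16, 1],
    [0, 0, 0, 24, 1],
    [0, 0, 0, 32, 1],
    [0, 0, 0, 40, 1],
    [0, 0, 0, 48, 1],
    [0, 0, 0, 48, 1],
    [0, 0, 0, 48, 1],
  ],
)

```text
clock: 18.85
tcp_pos: [0.6426, 0.168, 0.3519]
orientation: [-0.032, 1.516, 0.012]
contact_force: [0.2, -0.0, -0.8]
grip_width: 0.0227
```

```bash
python3 -c "
from h import *
to(.655,.165,.122,1.1);print(get_obs()['joints'].round(2));wsave('w7.png',scale=1.25)"
```

```text
to (0.655, 0.165, 0.122, 1.1) -> [0.0753, -0.0003, -0.0001] 0.53 rows 1.5 now grip [0.651  0.1662 0.1972] 1.63 xtool [ 0.055 -0.012 -0.998] F [ 0.2 -0.  -0.8] w 0.0227 t 18.85
[-1.1   0.89  1.27  1.7  -0.9   1.2   0.42]
```

View pics/w7.png

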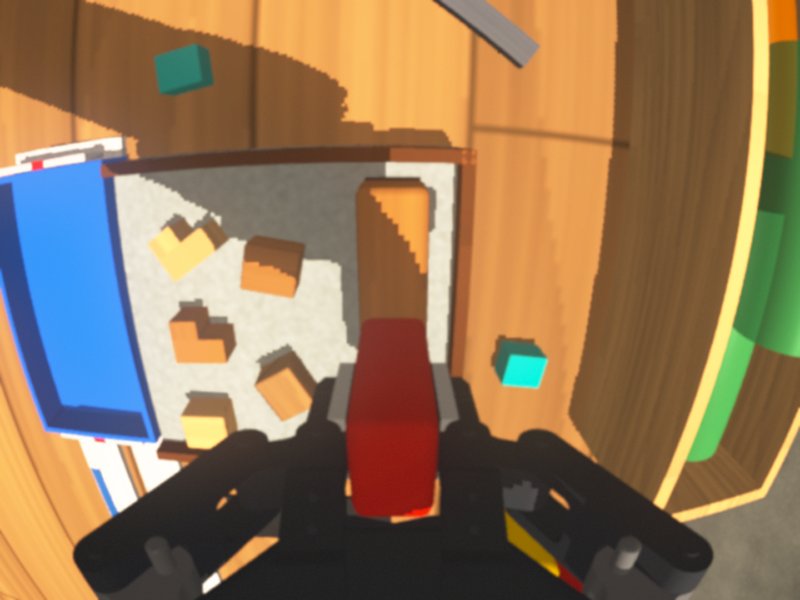

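```bash
python3 -c "
from h import *
f=lambda u,v,z:wpx('w7.png',(u/1.25,v/1.25),z).round(4)
print('fence+y inner',f(200,165,.065),f(390,162,.065),'back inner',f(457,200,.065),f(452,350,.065),'board -x edge',f(115,180,.05),f(155,430,.05))
for p in [(180,255),(205,330),(205,412),(272,275),(290,390)]: print('off',f(*p,.07))
print('blade',f(358,190,.16),f(430,190,.16),'tray +x rim',f(105,180,.044),f(157,440,.044))"
```

```text
fence+y inner [0.548  0.2349] [0.6553 0.2351] back inner [0.6935 0.2151] [0.6972 0.1219] board -x edge [0.4816 0.2282] [0.4798 0.0401]
off [0.5335 0.1835]
off [0.5443 0.136 ]
off [0.5348 0.0749]
off [0.5894 0.1714]
off [0.5955 0.0953]
blade [0.6398 0.231 ] [0.6648 0.2316] tray +x rim [0.47   0.2283] [0.4755 0.0253]
```

Request:
servo_tool(
  motion=[
    [0.02, -0.004, 0.003, 0, 1],
    [0.04, -0.004, 0.003, 0, 1],
    [0.055, -0.004, 0.003, 0, 1],
    [0.068, -0.004, 0.003, 0, 1],
    [0.075, -0.004, 0.003, 0, 1],
    [0.075, -0.004, 0.003, 0, 1],
    [0.075, -0.004, 0.003, 0, 1],
  ],
)

```text
clock: 19.6
tcp_pos: [0.6499, 0.1635, 0.2777]
orientation: [-0.032, 1.516, 0.012]
contact_force: [0.2, 0.4, -0.8]
grip_width: 0.0227
```

```bash
python3 -c "
from h import *
to(.44,.158,.122,1.1);print(get_obs()['joints'].round(2));save('scene','s1.png',(260,130,460,280),4)"
```

```text
to (0.44, 0.158, 0.122, 1.1) -> [-0.0111, 0.0024, -0.2182] 0.54 rows 4.4 now grip [0.6585 0.1617 0.1229] 1.64 xtool [ 0.055 -0.012 -0.998] F [ 0.2  0.4 -0.8] w 0.0227 t 19.6
[-1.05  0.96  1.18  1.74 -0.99  1.1   0.47]
```

View pics/s1.png

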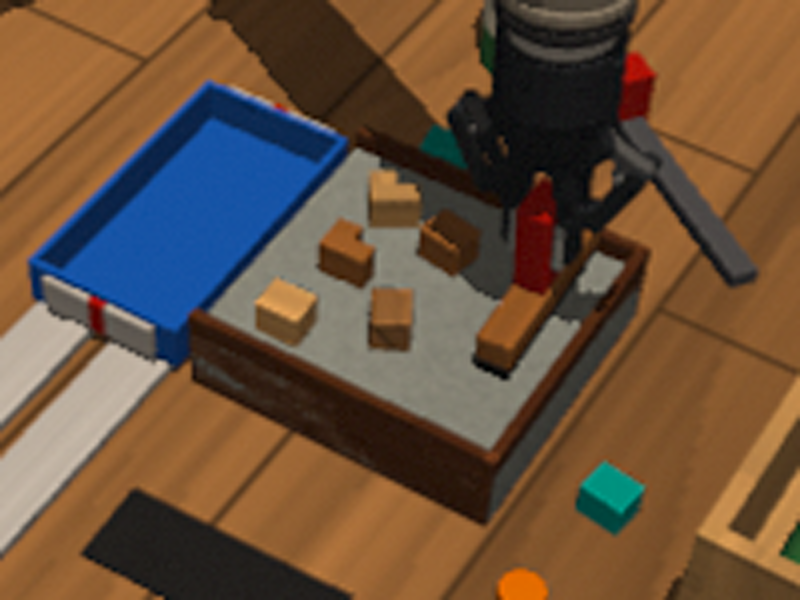

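Request:
servo_tool(
  motion=[
    [-0.001, 0, -0.015, 0, 1],
    [-0.001, 0, -0.03, 0, 1],
    [-0.002, 0, -0.045, 0, 1],
    [-0.003, 0, -0.06, 0, 1],
    [-0.004, 0.001, -0.075, 0, 1],
    [-0.005, 0.001, -0.09, 0, 1],
    [-0.005, 0.001, -0.105, 0, 1],
    [-0.005, 0.001, -0.105, 0, 1],
  ],
)

```text
clock: 20.45
tcp_pos: [0.5437, 0.1615, 0.2775]
orientation: [-0.03, 1.516, 0.013]
contact_force: [0.7, 1.6, -1.6]
grip_width: 0.023
```

```bash
python3 -c "
from h import *
to(.44,.158,.122,1.1);print(get_obs()['joints'].round(2))"
```

```text
to (0.44, 0.158, 0.122, 1.1) -> [-0.0054, 0.0012, -0.112] 0.53 rows 2.2 now grip [0.5522 0.16   0.1227] 1.63 xtool [ 0.055 -0.01  -0.998] F [ 0.7  1.6 -1.6] w 0.023 t 20.45
[-1.23  0.86  1.24  1.99 -0.99  1.    0.52]
```

Request:
servo_tool(
  motion=[
    [0, 0, -0.012, 0, 1],
    [-0.001, 0, -0.024, 0, 1],
    [-0.002, 0, -0.036, 0, 1],
    [-0.002, 0, -0.048, 0, 1],
    [-0.003, 0, -0.06, 0, 1],
    [-0.004, 0.001, -0.072, 0, 1],
    [-0.004, 0.001, -0.08, 0, 1],
    [-0.004, 0.001, -0.08, 0, 1],
  ],
)

```text
clock: 21.25
tcp_pos: [0.4623, 0.1604, 0.2769]
orientation: [-0.03, 1.517, 0.014]
contact_force: [-0.1, 0.9, -2.0]
grip_width: 0.0227
```

```bash
python3 -c "
from h import *
to(.44,.158,.122,1.1);print(get_obs()['joints'].round(2));save('scene','s2.png',(220,130,420,280),4)"
```

```text
to (0.44, 0.158, 0.122, 1.1) -> [-0.0015, 0.0, -0.0306] 0.54 rows 0.6 now grip [0.4706 0.1588 0.1221] 1.64 xtool [ 0.054 -0.01  -0.999] F [-0.1  0.9 -2. ] w 0.0227 t 21.25
[-1.38  0.79  1.31  2.17 -0.99  0.94  0.54]
```

View pics/s2.png

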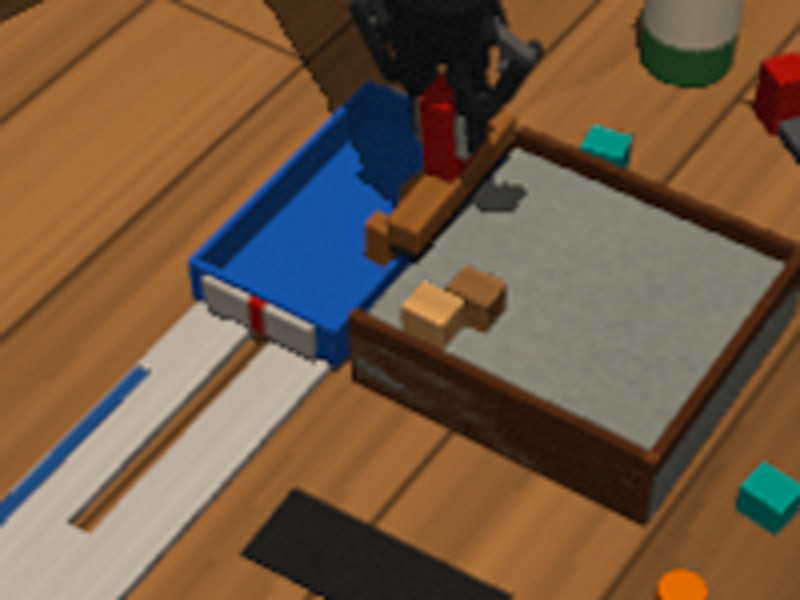

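Three pieces are being tipped over the tray edge; two remain near the −y side. Continuing past the edge.

Request:
servo_tool(
  motion=[
    [0, 0, -0.01, 0, 1],
    [-0.001, 0, -0.02, 0, 1],
    [-0.001, 0, -0.03, 0, 1],
    [-0.002, 0, -0.038, 0, 1],
    [-0.002, 0, -0.038, 0, 1],
    [-0.002, 0, -0.038, 0, 1],
  ],
)

```text
clock: 21.9
tcp_pos: [0.4251, 0.1597, 0.2771]
orientation: [-0.031, 1.516, 0.014]
contact_force: [-0.0, 0.6, -2.2]
grip_width: 0.0227
```

```bash
python3 -c "
from h import *
to(.432,.158,.18,1.1);to(.64,.1,.18,1.1);print(get_obs()['joints'].round(2))"
```

```text
to (0.432, 0.158, 0.18, 1.1) -> [-0.0576, -0.0008, 0.0016] 0.57 rows 1.2 now grip [0.4336 0.1581 0.1224] 1.67 xtool [ 0.055 -0.01  -0.998] F [-0.   0.6 -2.2] w 0.0227 t 21.9
to (0.64, 0.1, 0.18, 1.1) -> [-0.0456, -0.0646, 0.2075] 0.57 rows 4.4 now grip [0.4336 0.1581 0.1224] 1.67 xtool [ 0.055 -0.01  -0.998] F [-0.   0.6 -2.2] w 0.0227 t 21.9
[-1.46  0.76  1.35  2.25 -0.98  0.91  0.53]
```

Request:
servo_tool(
  motion=[
    [-0.03, 0, 0, 0, 1],
    [-0.065, 0, 0, 0, 1],
    [-0.065, -0.02, 0.045, 0, 1],
    [-0.06, -0.04, 0.09, 0, 1],
    [-0.055, -0.058, 0.135, 0, 1],
    [-0.05, -0.06, 0.17, 0, 1],
    [-0.05, -0.06, 0.2, 0, 1],
    [-0.05, -0.06, 0.2, 0, 1],
  ],
)

```text
clock: 22.7
tcp_pos: [0.627, 0.1056, 0.339]
orientation: [-0.032, 1.512, 0.013]
contact_force: [-0.1, -0.1, -0.7]
grip_width: 0.0232
```

```bash
python3 -c "
from h import *
to(.635,.104,.1225,1.1);print(get_obs()['joints'].round(2));save('top','t3.png',(195,180,395,330),4)"
```

```text
to (0.635, 0.104, 0.1225, 1.1) -> [0.0616, 0.001, -0.0047] 0.58 rows 1.2 now grip [0.6361 0.1039 0.1843] 1.68 xtool [ 0.059 -0.011 -0.998] F [-0.1 -0.1 -0.7] w 0.0232 t 22.7
[-1.01  0.77  1.15  1.79 -0.8   1.07  0.45]
```

View pics/t3.png

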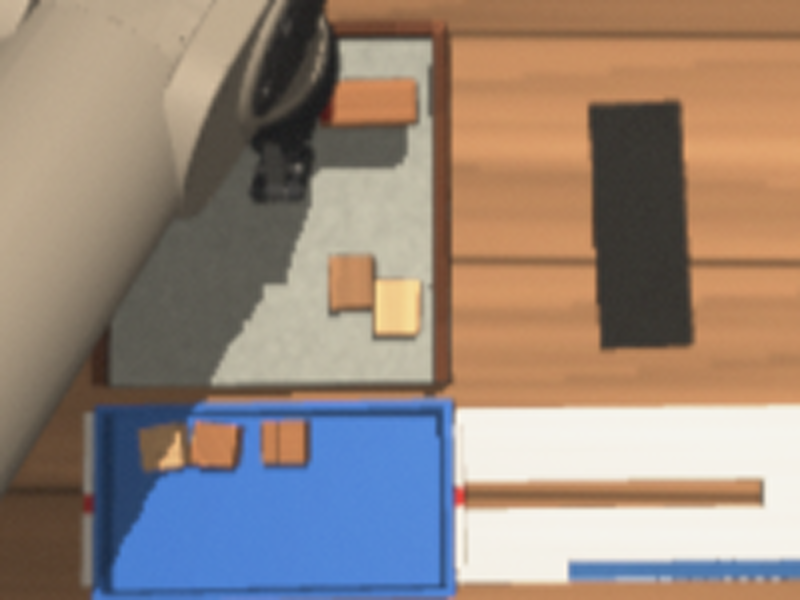

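Three offcuts lie in the tray (160,447; 217,445; 285,442); two remain on the board (351,282; 397,307). Second pass.

Request:
servo_tool(
  motion=[
    [0.02, 0.001, -0.003, 0, 1],
    [0.04, 0.001, -0.003, 0, 1],
    [0.052, 0.001, -0.003, 0, 1],
    [0.062, 0.001, -0.004, 0, 1],
    [0.062, 0.001, -0.004, 0, 1],
    [0.062, 0.001, -0.004, 0, 1],
  ],
)

```text
clock: 23.35
tcp_pos: [0.6246, 0.1055, 0.2765]
orientation: [-0.032, 1.515, 0.013]
contact_force: [-0.1, 0.5, -1.6]
grip_width: 0.0227
```

Request:
servo_tool(
  motion=[
    [-0.001, 0, -0.015, 0, 1],
    [-0.002, 0, -0.03, 0, 1],
    [-0.002, 0, -0.045, 0, 1],
    [-0.003, 0.001, -0.06, 0, 1],
    [-0.004, 0.001, -0.075, 0, 1],
    [-0.005, 0.001, -0.09, 0, 1],
    [-0.006, 0.001, -0.1, 0, 1],
    [-0.006, 0.001, -0.1, 0, 1],
  ],
)

```text
clock: 24.15
tcp_pos: [0.5235, 0.1036, 0.2771]
orientation: [-0.031, 1.515, 0.013]
contact_force: [-0.0, 0.4, -1.5]
grip_width: 0.023
```

```bash
python3 -c "
from h import *
to(.433,.104,.1225,1.1);print(get_obs()['joints'].round(2))"
```

```text
to (0.433, 0.104, 0.1225, 1.1) -> [-0.0057, 0.0047, -0.0988] 0.53 rows 2.0 now grip [0.5321 0.102  0.1223] 1.63 xtool [ 0.056 -0.011 -0.998] F [-0.   0.4 -1.5] w 0.023 t 24.15
[-1.13  0.71  1.14  2.07 -0.86  0.87  0.53]
```

Request:
servo_tool(
  motion=[
    [0, 0, -0.013, 0, 1],
    [-0.001, 0.001, -0.026, 0, 1],
    [-0.002, 0.001, -0.039, 0, 1],
    [-0.003, 0.002, -0.052, 0, 1],
    [-0.004, 0.002, -0.065, 0, 1],
    [-0.005, 0.003, -0.078, 0, 1],
    [-0.006, 0.003, -0.09, 0, 1],
    [-0.006, 0.003, -0.098, 0, 1],
  ],
)

```text
clock: 24.95
tcp_pos: [0.424, 0.1039, 0.2776]
orientation: [-0.031, 1.516, 0.013]
contact_force: [0.0, -0.0, -2.0]
grip_width: 0.0229
```

Request:
servo_tool(
  motion=[
    [0, 0, 0, 0, 1],
    [0, 0, 0, 0, 1],
    [-0.04, 0, 0, 0, 1],
    [-0.07, 0, 0, 0, 1],
    [-0.09, 0, 0, 0, 1],
    [-0.09, 0, 0.04, 0, 1],
    [-0.09, 0, 0.09, 0, 1],
    [-0.085, 0, 0.1, 0, 1],
  ],
)

```text
clock: 25.75
tcp_pos: [0.524, 0.1079, 0.37]
orientation: [-0.03, 1.508, 0.015]
contact_force: [0.1, 0.4, -1.4]
grip_width: 0.0228
```

```bash
python3 -c "
from h import *
to(.587,-.097,.2,92.9);print(get_obs()['joints'].round(2));save('top','t4.png');save('scene','s4.png')
a=cv2.imread('pics/t4.png')[180:330,195:395];b=cv2.imread('pics/s4.png')[130:280,200:400]
cv2.imwrite('pics/c4.png',np.hstack([cv2.resize(x,(400,300),interpolation=cv2.INTER_CUBIC) for x in(a,b)]))"
```

```text
to (0.587, -0.097, 0.2, 92.9) -> [0.0205, -0.2047, 0.0463] 88.78 rows 4.2 now grip [0.5337 0.1065 0.2153] 1.68 xtool [ 0.063 -0.009 -0.998] F [ 0.1  0.4 -1.4] w 0.0228 t 25.75
[-1.2   0.51  1.18  2.   -0.57  0.95  0.28]
```

View pics/c4.png

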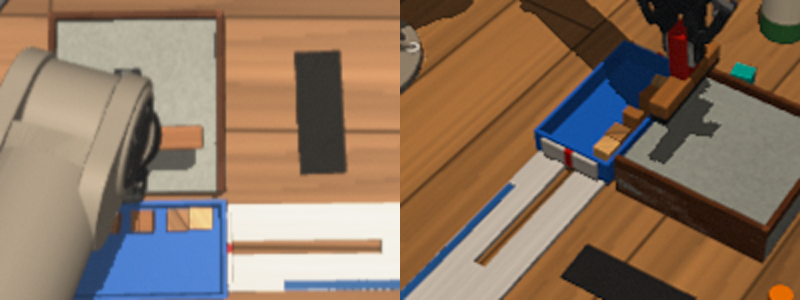

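Request:
servo_tool(
  motion=[
    [0, -0.03, 0.04, -8, 1],
    [0, -0.07, 0.046, -16, 1],
    [0, -0.11, 0.046, -24, 1],
    [0, -0.15, 0.046, -32, 1],
    [0, -0.19, 0.046, -40, 1],
    [0, -0.204, 0.046, -48, 1],
    [0, -0.204, 0.046, -48, 1],
    [0, -0.204, 0.046, -48, 1],
  ],
)

```text
clock: 26.65
tcp_pos: [0.5719, -0.095, 0.373]
orientation: [-0.694, 1.417, 0.642]
contact_force: [1.0, -0.2, -1.1]
grip_width: 0.0228
```

Request:
servo_tool(
  motion=[
    [0, 0, 0, -8, 1],
    [0, 0, 0, -16, 1],
    [0, 0, 0, -24, 1],
    [0, 0, 0, -32, 1],
    [0, 0, 0, -40, 1],
    [0, 0, 0, -43, 1],
    [0, 0, 0, -43, 1],
    [0, 0, 0, -43, 1],
  ],
)

```text
clock: 27.45
tcp_pos: [0.572, -0.0933, 0.3726]
orientation: [-1.272, 1.158, 1.192]
contact_force: [0.1, -0.2, -1.5]
grip_width: 0.0233
```

```bash
cat > chk.py <<'E'
from h import *
import sys
im=grab_frame('top');cv2.imwrite('pics/'+sys.argv[1],im[:,:,::-1])
h=cv2.cvtColor(im,cv2.COLOR_RGB2HSV)
def comp(m,n,z):
    k,l,s,c=cv2.connectedComponentsWithStats(m.astype(np.uint8))
    print(n,[(c[i].round(0).tolist(),int(s[i,4]),px2w('top',c[i],z)[:2].round(3).tolist()) for i in range(1,k) if s[i,4]>=12])
wood=(h[:,:,0]<25)&(h[:,:,1]>70)&(h[:,:,2]>60)
def poly(P,z):
    m=np.zeros(im.shape[:2],np.uint8);cv2.fillPoly(m,[np.array([w2px('top',(*p,z)) for p in P]).round().astype(int)],1);return m>0
ax=lambda x,y,o=(.4125,-.001),a=np.radians(1.1):(o[0]+x*np.cos(a)-y*np.sin(a),o[1]+x*np.sin(a)+y*np.cos(a))
B=poly([ax(.075,.034),ax(.28,.034),ax(.28,.226),ax(.075,.226)],.05)
comp(wood&B,'board',.07)
blue=(h[:,:,0]>100)&(h[:,:,0]<125)&(h[:,:,1]>120)
k,l,s,c=cv2.connectedComponentsWithStats(blue.astype(np.uint8));i=1+s[1:,4].argmax()
x,y,w,hh=s[i,:4];print('tray px',x,y,w,hh,px2w('top',(x-.5,y+hh/2),.044)[:2],px2w('top',(x+w-.5,y+hh/2),.044)[:2])
m=np.zeros_like(wood);m[y+4:y+hh-4,x+4:x+w-4]=1
comp(wood&m,'tray',.03)
red=((h[:,:,0]<5)|(h[:,:,0]>174))&(h[:,:,1]>150)&(h[:,:,2]>90)
comp(red&poly([(.5,-.2),(.7,-.2),(.7,-.02),(.5,-.02)],.05),'grip',.102)
E
python3 chk.py t5.png; python3 -c "
from h import *
to(.588,-.097,.071,92.9);print(get_obs()['joints'].round(2))"
```

```text
board []
tray px 219 281 89 50 [0.40649622 0.23798955] [0.40836439 0.02045151]
tray [([289.0, 289.0], 208, [0.449, 0.067]), ([242.0, 291.0], 233, [0.443, 0.184]), ([266.0, 290.0], 109, [0.445, 0.125])]
grip []
to (0.588, -0.097, 0.071, 92.9) -> [0.1472, 0.0006, -0.0002] -0.62 rows 2.9 now grip [ 0.5805 -0.0953  0.218 ] 92.28 xtool [ 0.055 -0.01  -0.998] F [-0.5 -0.1 -1.7] w 0.023 t 27.5
[-0.46  0.4   0.67  1.88 -0.31  0.91  1.95]
```

All five offcuts are accounted for in the tray and the board is clear. Parking the squeegee.

Request:
servo_tool(
  motion=[
    [0.04, 0, 0, -0.6, 1],
    [0.08, 0, 0, -0.6, 1],
    [0.11, 0, 0, -0.6, 1],
    [0.13, 0, 0, -0.6, 1],
    [0.14, 0, 0, -0.6, 1],
    [0.144, 0, 0, -0.6, 1],
    [0.144, 0, 0, -0.6, 1],
    [0.144, 0, 0, -0.6, 1],
  ],
)

```text
clock: 28.3
tcp_pos: [0.5804, -0.0953, 0.23]
orientation: [-1.281, 1.152, 1.198]
contact_force: [0.0, -0.2, -1.1]
grip_width: 0.0232
```

```bash
python3 -c "
from h import *
to(.588,-.097,.070,92.9)"
```

```text
to (0.588, -0.097, 0.07, 92.9) -> [0.0052, 0.0015, 0.0] -0.03 rows 0.1 now grip [ 0.5892 -0.0969  0.0753] 92.87 xtool [ 0.057 -0.011 -0.998] F [ 0.  -0.2 -1.1] w 0.0232 t 28.3
```

Request:
servo_tool(
  motion=[
    [0.002, 0, 0, 0, 1],
    [0.004, 0, 0, 0, 1],
    [0.004, 0, 0, 0, 1],
  ],
)

```text
clock: 28.6
tcp_pos: [0.5813, -0.0954, 0.227]
orientation: [-1.282, 1.15, 1.197]
contact_force: [0.6, 0.2, 4.6]
grip_width: 0.0229
```

Request:
servo_tool(
  motion=[
    [0.002, 0, 0, 0, 1],
    [0.002, 0, 0, 0, 1],
    [0.002, 0, 0, 0, 1],
  ],
)

```text
clock: 28.9
tcp_pos: [0.5816, -0.0956, 0.2265]
orientation: [-1.281, 1.149, 1.197]
contact_force: [-2.7, 1.7, 14.0]
grip_width: 0.0228
```

```bash
python3 -c "
from h import *
to(.588,-.097,.070,92.9)"
```

```text
to (0.588, -0.097, 0.07, 92.9) -> [0.0017, 0.0029, 0.0002] -0.04 rows 0.1 now grip [ 0.5908 -0.0971  0.0718] 92.86 xtool [ 0.059 -0.009 -0.998] F [-2.7  1.7 14. ] w 0.0228 t 28.9
```

Request:
servo_tool(
  motion=[
    [0, 0, 0, 0, 0.3],
    [0, 0, 0, 0, 0.0],
    [0, 0, 0, 0, 0.0],
    [0, 0, 0, 0, -0.1],
    [-0.04, 0, 0, 0, -0.1],
    [-0.08, 0, 0, 0, -0.1],
    [-0.13, 0, 0, 0, -0.1],
    [-0.18, 0, 0, 0, -0.1],
  ],
  force=60,
)

```text
clock: 29.7
tcp_pos: [0.5704, -0.094, 0.4075]
orientation: [-1.281, 1.15, 1.197]
contact_force: [1.2, 0.4, -0.7]
grip_width: 0.047
```

Request:
servo_tool(
  motion=[
    [-0.05, 0, 0, 0, 1],
    [-0.05, 0, 0, 0, 1],
    [-0.05, 0.06, 0.05, 0, 1],
    [-0.05, 0.06, 0.1, 0, 1],
    [-0.05, 0.06, 0.15, 0, 1],
    [-0.05, 0.06, 0.2, 0, 1],
    [-0.05, 0.06, 0.2, 0, 1],
  ],
)

```text
clock: 30.4
tcp_pos: [0.4966, 0.1085, 0.4508]
orientation: [-1.284, 1.146, 1.204]
contact_force: [-0.1, 0.1, 0.3]
grip_width: 0.0
```

```bash
python3 chk.py t6.png; python3 -c "
from h import *
to(.411,.29,.25,91.1);print(get_obs()['joints'].round(2))"
```

```text
board []
tray px 261 281 48 49 [0.40858602 0.13531049] [0.40959264 0.01802438]
tray [([268.0, 288.0], 48, [0.45, 0.121]), ([289.0, 289.0], 214, [0.448, 0.067])]
grip [([358.0, 230.0], 157, [0.589, -0.099])]
to (0.411, 0.29, 0.25, 91.1) -> [0.039, 0.0861, 0.1866] 2.26 rows 4.2 now grip [0.5055 0.1092 0.2959] 93.36 xtool [ 0.057 -0.008 -0.998] F [ 0.4  2.6 -0.4] w -0.0001 t 30.45
[-0.91  0.15  0.63  1.94 -0.07  1.03  1.38]
```

Request:
servo_tool(
  motion=[
    [0, 0.02, 0.04, 2.3, 1],
    [0, 0.05, 0.09, 2.3, 1],
    [0, 0.07, 0.14, 2.3, 1],
    [0, 0.087, 0.187, 2.3, 1],
    [0.03, 0.087, 0.187, 2.3, 1],
    [0.03, 0.087, 0.187, 2.3, 1],
    [0.03, 0.087, 0.187, 2.3, 1],
  ],
)

```text
clock: 31.15
tcp_pos: [0.401, 0.2907, 0.4132]
orientation: [-1.256, 1.167, 1.176]
contact_force: [-0.4, -0.2, 0.7]
grip_width: 0.0001
```

```bash
python3 -c "
from h import *
to(.4095,.285,.039,91.1);print(get_obs()['joints'].round(2));print([px2w('top',p,.02).round(3) for p in((199,262),)])
wsave('w8.png',scale=1.25)"
```

```text
to (0.4095, 0.285, 0.039, 91.1) -> [0.2191, 0.0125, -0.0017] -0.09 rows 4.4 now grip [0.4097 0.2892 0.2584] 91.01 xtool [ 0.056 -0.01  -0.998] F [-0.4 -0.2  0.7] w 0.0001 t 31.15
[-1.19  0.16  0.48  2.   -0.04  0.96  0.89]
[array([0.515, 0.297, 0.02 ])]
```

View pics/w8.png

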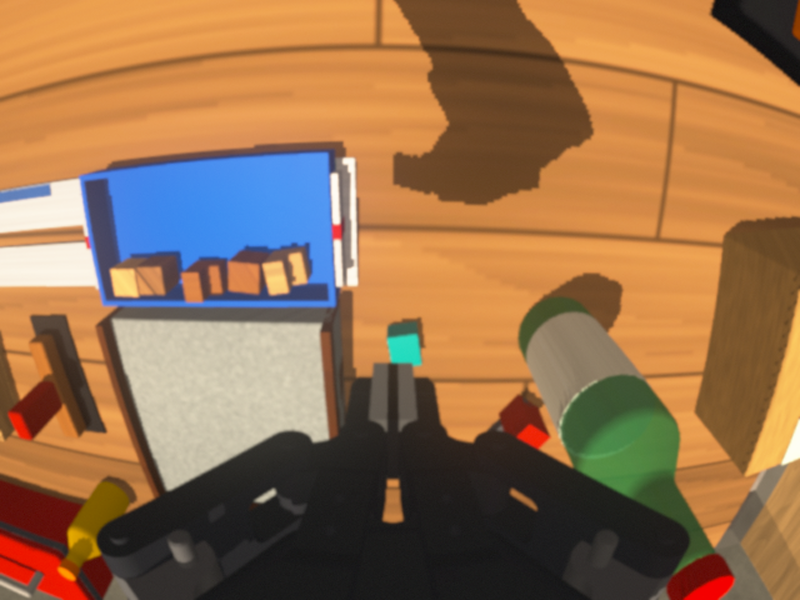

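All five offcuts are in the tray, and the board is clear. The squeegee is on its mat at (60,370), and the red mark on plate_plus is at (336,232).

```bash
python3 -c "
from h import *
f=lambda u,v,z:wpx('w8.png',(u/1.25,v/1.25),z).round(4)
print('mark',f(337,232,.038),'wine base left',f(520,330,.02),'cube',f(405,340,.02),'tray',f(333,152,.044),f(335,305,.044))"
```

```text
mark [0.4094 0.2443] wine base left [0.4984 0.4003] cube [0.5096 0.2989] tray [0.348  0.2428] [0.4672 0.2421]
```

Request:
servo_tool(
  motion=[
    [0.05, 0.012, -0.001, 0, 1],
    [0.1, 0.012, -0.001, 0, 1],
    [0.15, 0.012, -0.001, 0, 1],
    [0.19, 0.012, -0.001, 0, 1],
    [0.212, 0.012, -0.001, 0, 1],
    [0.219, 0.012, -0.001, 0, 1],
    [0.219, 0.012, -0.001, 0, 1],
    [0.219, 0.012, -0.001, 0, 1],
  ],
)

```text
clock: 32.0
tcp_pos: [0.4032, 0.2872, 0.1962]
orientation: [-1.253, 1.163, 1.173]
contact_force: [-0.9, 0.1, 0.0]
grip_width: 0.0001
```

```bash
python3 -c "
from h import *
to(.4115,.12,.039,91.1);to(.4145,-.03,.039,91.1);print(get_obs()['joints'].round(2))"
```

```text
to (0.4115, 0.12, 0.039, 91.1) -> [0.0035, 0.0036, -0.1661] -0.24 rows 3.3 now grip [0.4124 0.2861 0.0415] 90.86 xtool [ 0.059 -0.007 -0.998] F [-0.9  0.1  0. ] w 0.0001 t 32.0
to (0.4145, -0.03, 0.039, 91.1) -> [0.0047, 0.003, -0.3161] -0.24 rows 6.3 now grip [0.4124 0.2861 0.0415] 90.86 xtool [ 0.059 -0.007 -0.998] F [-0.9  0.1  0. ] w 0.0001 t 32.0
[-1.03  0.52  0.34  2.16 -0.27  0.46  1.09]
```

Request:
servo_tool(
  motion=[
    [0.002, 0.003, -0.02, 0, 1],
    [0.002, 0.003, -0.035, 0, 1],
    [0.002, 0.003, -0.055, 0, 1],
    [0.002, 0.003, -0.075, 0, 1],
    [0.002, 0.003, -0.095, 0, 1],
    [0.003, 0.003, -0.115, 0, 1],
    [0.003, 0.003, -0.135, 0, 1],
    [0.003, 0.003, -0.155, 0, 1],
  ],
)

```text
clock: 32.8
tcp_pos: [0.4038, 0.1324, 0.1958]
orientation: [-1.253, 1.158, 1.172]
contact_force: [-0.1, 4.3, 0.9]
grip_width: -0.0001
```

```bash
python3 -c "
from h import *
to(.4145,-.03,.039,91.1);print(get_obs()['joints'].round(2))"
```

```text
to (0.4145, -0.03, 0.039, 91.1) -> [0.0028, 0.0018, -0.1619] -0.19 rows 3.2 now grip [0.4136 0.1319 0.0411] 90.91 xtool [ 0.063 -0.004 -0.998] F [-0.1  4.3  0.9] w -0.0001 t 32.8
[-0.72  0.44  0.29  2.32 -0.26  0.35  1.37]
```

Request:
servo_tool(
  motion=[
    [0.001, -0.001, -0.02, 0, 1],
    [0.001, -0.001, -0.04, 0, 1],
    [0.001, -0.002, -0.06, 0, 1],
    [0.001, -0.003, -0.08, 0, 1],
    [0.001, -0.003, -0.1, 0, 1],
    [0.001, -0.003, -0.12, 0, 1],
    [0.001, -0.003, -0.135, 0, 1],
    [0.001, -0.003, -0.145, 0, 1],
  ],
)

```text
clock: 33.6
tcp_pos: [0.4093, -0.0135, 0.1967]
orientation: [-1.253, 1.157, 1.17]
contact_force: [-0.1, 4.4, 1.8]
grip_width: -0.0001
```

```bash
python3 -c "
from h import *
to(.4145,-.03,.039,91.1);print(get_obs()['joints'].round(2))"
```

```text
to (0.4145, -0.03, 0.039, 91.1) -> [0.0027, 0.0053, -0.0159] -0.26 rows 0.3 now grip [ 0.4194 -0.014   0.042 ] 90.84 xtool [ 0.065 -0.003 -0.998] F [-0.1  4.4  1.8] w -0.0001 t 33.6
[-0.31  0.41  0.22  2.35 -0.24  0.33  1.7 ]
```

Request:
servo_tool(
  motion=[
    [0.001, 0.002, -0.007, 0, 1],
    [0.001, 0.002, -0.013, 0, 1],
    [0.001, 0.002, -0.018, 0, 1],
    [0.001, 0.002, -0.022, 0, 1],
    [0.001, 0.002, -0.022, 0, 1],
  ],
)

```text
clock: 34.1
tcp_pos: [0.4089, -0.0308, 0.1965]
orientation: [-1.254, 1.148, 1.177]
contact_force: [-0.5, 23.3, 5.5]
grip_width: 0.0003
```

Request:
servo_tool(
  motion=[
    [0, 0, -0.003, 0, 1],
    [0, 0, -0.006, 0, 1],
    [0, 0, -0.006, 0, 1],
    [0, 0, -0.006, 0, 1],
  ],
)

```text
clock: 34.5
tcp_pos: [0.4095, -0.0317, 0.1969]
orientation: [-1.256, 1.14, 1.186]
contact_force: [-0.8, 23.6, -0.3]
grip_width: -0.0002
```

```bash
python3 chk.py t7.png;python3 -c "
from h import *
to(.4145,-.03,.039,91.1);print(get_obs()['joints'].round(2))"
```

```text
board []
tray px 337 280 90 49 [ 0.4125943  -0.05032599] [ 0.41447609 -0.26984761]
tray [([358.0, 290.0], 235, [0.449, -0.104]), ([381.0, 287.0], 102, [0.455, -0.161]), ([406.0, 289.0], 230, [0.453, -0.223])]
grip [([358.0, 230.0], 158, [0.589, -0.099])]
to (0.4145, -0.03, 0.039, 91.1) -> [0.0029, 0.0054, 0.0005] 0.61 rows 0.1 now grip [ 0.4197 -0.0303  0.0423] 91.71 xtool [ 0.066  0.009 -0.998] F [-0.1 23.3  1. ] w -0.0001 t 34.55
[-0.23  0.41  0.19  2.35 -0.25  0.33  1.77]
```

Request:
servo_tool(
  motion=[
    [0, 0, 0.015, 0, 1],
    [0, 0, 0.04, 0, 1],
    [0, 0, 0.04, 0, 1],
    [-0.05, 0, 0.04, 0, 1],
    [-0.1, 0, 0.06, 0, 1],
    [-0.15, 0, 0.1, 0, 1],
    [-0.2, 0, 0.14, 0, 1],
    [-0.2, 0, 0.14, 0, 1],
  ],
)

```text
clock: 35.35
tcp_pos: [0.392, 0.1074, 0.4007]
orientation: [-1.256, 1.135, 1.184]
contact_force: [0.1, 0.5, -0.7]
grip_width: -0.0002
```

Request:
servo_tool(
  motion=[
    [0, 0, 0.05, 0, 1],
    [0, 0, 0.1, 0, 1],
    [0, 0, 0.1, 0, 1],
    [0, 0, 0.1, 0, 1],
  ],
)

```text
clock: 35.75
tcp_pos: [0.3888, 0.2075, 0.4016]
orientation: [-1.258, 1.135, 1.185]
contact_force: [-0.1, -0.5, 0.1]
grip_width: 0.0001
```

```bash
python3 chk.py t8.png;python3 - <<'E'
from h import *
to(.4,0,.2)
a=cv2.imread('pics/raw_top0.png').astype(int);b=cv2.imread('pics/t8.png').astype(int)
d=(np.abs(a-b).sum(2)>90)
k,l,s,c=cv2.connectedComponentsWithStats(d.astype(np.uint8));print([s[i].tolist() for i in range(1,k) if s[i,4]>25])
h=cv2.cvtColor(b.astype(np.uint8),cv2.COLOR_BGR2HSV);bl=(h[:,:,0]>100)&(h[:,:,0]<125)&(h[:,:,1]>120)
v,u=np.nonzero(bl[270:340,330:440]);print('tray rect',cv2.minAreaRect(np.c_[u+330,v+270].astype(np.float32)))
bk=(h[:,:,2]<45)&(np.indices(h.shape[:2])[0]<270)&(np.indices(h.shape[:2])[0]>190);o=bk[:,400:450];v,u=np.nonzero(o);print('caddy dark',len(u),u.mean()+400 if len(u) else 0,v.mean() if len(v) else 0)
E
```

```text
board []
tray px 337 280 90 49 [ 0.4125943  -0.05032599] [ 0.41447609 -0.26984761]
tray [([351.0, 290.0], 117, [0.448, -0.088]), ([365.0, 289.0], 113, [0.45, -0.121]), ([381.0, 287.0], 102, [0.455, -0.161]), ([406.0, 289.0], 228, [0.453, -0.223])]
grip [([358.0, 230.0], 157, [0.589, -0.099])]
to (0.4, 0, 0.2, None) -> [0.0445, 0.0092, -0.2081] 0 rows 4.3 now grip [0.3998 0.2079 0.2468] 91.74 xtool [ 0.07   0.01  -0.998] F [-0.5 -0.6  1.2] w -0.0 t 35.8
[[410, 207, 22, 51, 628], [269, 223, 18, 17, 196], [238, 224, 15, 17, 200], [362, 240, 3, 19, 30], [235, 244, 13, 19, 77], [257, 244, 14, 17, 167], [352, 244, 3, 16, 36], [285, 249, 13, 14, 60], [308, 279, 122, 51, 3953], [112, 296, 153, 173, 9164], [98, 329, 17, 34, 182], [117, 331, 33, 17, 264], [111, 390, 11, 8, 33], [125, 409, 6, 12, 40], [0, 419, 224, 61, 6419], [133, 423, 58, 3, 138], [270, 457, 18, 12, 137]]
tray rect ((381.4999694824219, 303.9999694824219), (88.99998474121094, 47.99999237060547), 0.0)
caddy dark 61 418.1311475409836 228.0
```

```bash
python3 -c "
from bench import *
print(hand_in())"
```

```text
the job is handed in; nothing more can be done
None
```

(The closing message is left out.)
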